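# Refill the locked cake sample bin

### The arm

A 6-joint arm with a two-finger parallel gripper is mounted at the origin on a cart in front of the work surface, level with it; the furniture and walls round the work are solid. World frame = base frame: x ahead of the robot, y to its left, z up, the work surface at z = 0. Lengths are in mm, angles in rad, forces in N, time in s.
With the tool pointing down it reaches from about 275 to 825 mm from the base axis. Payload 4.9 kg.
Tool frame: the origin (TCP) lies at the very end of the fingers, on their centre line; the grasp point (between the pads) lies 19 mm behind it; z points along the fingers, y is the direction in which the jaws open and shut (so a half turn about z gives the same grasp; the last joint's range is limited). The gripper opens to 85 mm and grips with 20 to 120 N. Pads are 22 mm wide; open, the fingers measure 114 mm over their backs; the gripper's body (76 mm by 85 mm) begins 54 mm behind the grasp point. The pads swing forward as they close: fully open they stand 13 mm farther back than shut.
Start: joints at [-1.345, 0.326, -0.193, 1.052, 0, 1.437], TCP at [193.661, -514.795, 231.281] pointing down, gripper open.
Joint ranges: [-2.65, 2.65], [-0.97, 1.79], [-1.3, 1.35], [-1.93, 2.1], [-1.47, 1.37], [-3.14, 3.14]. Speed limits (rad/s): [2.57, 2.57, 3.14, 3.14, 3.14, 3.14].

### API

Orientations are given as [roll, pitch, yaw] about the fixed x, y, z axes, in that order (R = Rz(yaw) Ry(pitch) Rx(roll)).
In Python, from bench import bot, solve_ik, imaging gives the robot as it stands. Calls block until the motion is done:
- bot.move_ptp(position, orientation): joint-space move of the TCP to a pose.
- bot.movel(position, rot=None, max_speed=150, threshold=None): straight line of the TCP; rot=None keeps the orientation; max_speed is the mean speed in mm/s. With threshold (N) it stops when the force on the tool has changed by that much, and returns True; else False.
- bot.move_j(angles): joint-space move.
- bot.grip(opening, effort=None): opening from 0.0 (shut) to 1.0 (fully open); effort is the grip in N (None keeps the last); returns when the fingers have stopped.
- bot.dwell(seconds).
- solve_ik(position, orientation): joint angles nearest the present ones, or None.
- bot.get_state(): the state.
- imaging.capture(name): name is "scene" or "side" or "wrist"; returns the picture (420x560x3 uint8, blue, green, red); there is no depth.
- imaging.camera_model(name): a dict with "K" (3x3 intrinsics, pixels), "position" and "rotation" of the camera in the world. Camera axes: x right, y up, looking along -z (the intrinsics and any distortion apply to the point x, -y, -z); pixel columns grow to the right and rows downward; lengths in mm; the calibration is good to about 2 mm. The wrist camera is an equidistant fisheye: a pixel r from the principal point sees the ray r / f radians off the axis. A picture is of the moment at which its call begins: read the wrist's pose just before it. camera_model takes no time and is no camera call; for the wrist camera it gives the pose at the moment of the call.
A pose or a line that the arm cannot do raises bot.IKError and nothing moves.
- bot.sign_off(): hands the job in, once; it reports no verdict.
The state is a dict: "t": time; "qpos": joint angles; "joint_velocities": joint speeds; "effort": joint torques, N m; "tcp_pos": TCP position; "orientation": TCP orientation; "contact_force": force on the tool from outside, world axes, zero at the start; "wrist_torque": the same for the moment, N m; "opening": opening from 0.0 (shut) to 1.0 (fully open).
Only numpy, scipy, OpenCV 4.12 (cv2) and the standard library are available. Lean on these libraries where they do the work, as an engineer would, in place of code of your own. Each camera call takes 0.05 s, during which the arm holds its last target.

### The job

Refill the locked sample bin with all the cake pieces. Fetch the key from its stand, push it fully home in the lock and turn it a quarter turn clockwise, then open the lid upright; collect the stray pieces from the table onto the scoop tray, and with every piece aboard tip the tray out into the bin. Finish by setting the empty tray flat on the table, closing the lid, locking it again, and standing the key back in its stand, without disturbing the tin, the stamp or the price sign.

Things in the scene. Friction and masses are not known exactly. Their poses are not given: they have to be found in the camera images.
- bin: Oak sample bin, fixed to the table: open box 110 mm (x) by 120 mm (y) outside, 80 mm high, walls and floor 5 mm. Origin on the table under the box's centre; x points roughly away from the robot. The lid is hinged at the -y rim; the lock case, 46 by 58 mm, 84 mm high, stands on the -x side, reaching to 103 mm from the origin.
- bin_mouth (a point): Centre of the bin's mouth at rim height, 80 mm above the bin's origin; axes as the bin.
- lid (a joint): Lid hinge, rad: 0 closed, grows as the lid's +y edge swings up about the hinge line (along the bin's x axis, at its -y rim), end stop at 1.6. The hinge is stiff (about 0.14 N m of friction): the lid stays where it is left. While the lock is locked the lid lifts only about 1 mm.
- lid_hinge (a point): Middle of the lid's hinge line, 60 mm in -y and 80 mm up from the bin's origin; axes as the bin.
- lid_grip (a point): Centre of the dark grip block on the lid near its +y edge, 20 (x) by 16 (y) by 22 mm high, on the 6 mm thick lid (114 by 122 mm). With the lid closed the point is 106 mm in +y and 18 mm up from the hinge line. Block top 10 mm above it, lid surface 12 mm below. Pinch it across x; it can pivot between the fingers as the lid swings. Axes turn with the lid.
- lock (a joint): Lock barrel, rad: 0 locked, grows clockwise seen from above to an end stop at 1.57. The lid is free from about 1.2 on. Starts between 0 and 0.15. Friction 0.03 N m. The key must be in to turn it.
- keyhole (a point): Centre of the key slot's mouth, on the top of the brass barrel, 80 mm in -x, 20 mm in +y and 86 mm up from the bin's origin. z up; slot 18.4 mm along this frame's x, 7.4 mm along y, small chamfer, through the 26 mm deep barrel. The frame turns with the barrel; locked, its x is the bin's x. The lid's top is level with the mouth; the lid's edge is 23 mm from the axis.
- key_bow (a point): Middle of the bow of the loose 40 g steel key. Bow: flat block 30 (x) by 10 (y) by 34 mm high (z); pinch it across y. Collar 24 mm across, underside 22 mm below this point; blade 16 (x) by 5 mm (y), ending 46 mm below. Fully home, the collar rests on the barrel (or stand): this point is 22 mm above the slot's mouth. Play in the lock about 0.15 rad. Starts upright in its stand.
- stand_slot (a point): Centre of the slot in the top of the wooden key stand (56 mm in x by 48 mm in y, 28 mm high, fixed). The slot goes right through, 21 mm along x by 10 mm along y; z up.
- tray: Aluminium scoop tray, loose, about 0.18 kg empty (0.12 to 0.25): 118 mm (x) by 82 mm (y), floor and walls 3 mm thick, walls 27 mm high on the two long sides and at the -x end; open at the +x end, which is the pouring end. Origin under the centre of the floor; x points to the pouring end.
- tray_lip (a point): Middle of the pouring edge of the tray, on the floor's top surface, 59 mm in +x and 3 mm up from the tray's origin; axes as the tray.
- tray_grip (a point): Grasp point on the tray's wooden grip: a plate 10 mm thick, 50 mm wide (along tray y), at the -x end, leaning outward (top toward -x) 25 degrees (0.44 rad) from upright. The point is 76 mm in -x and 45 mm up from the tray's origin; the plate ends 24 mm farther up the lean. Pinch it across its thickness, fingers pointing down along the lean. Axes as the tray.
- cake_0_mid (a point): Centre (half-way up) of a wedge-shaped piece of ring cake, about 31 to 35 mm long and wide and 19 mm high, 22 g, z up; stands in the tray at the start.
- cake_1_mid (a point): Centre (half-way up) of a wedge-shaped piece of ring cake, about 31 to 35 mm long and wide and 19 mm high, 22 g, z up; stands in the tray at the start (absent in some runs).
- cake_2_mid (a point): Centre (half-way up) of a wedge-shaped piece of ring cake, about 31 to 35 mm long and wide and 19 mm high, 22 g, z up; a stray one on the table at the start (absent in some runs).
- cake_3_mid (a point): Centre (half-way up) of a wedge-shaped piece of ring cake, about 31 to 35 mm long and wide and 19 mm high, 22 g, z up; a stray one on the table at the start (absent in some runs).
- cake_4_mid (a point): Centre (half-way up) of a wedge-shaped piece of ring cake, about 31 to 35 mm long and wide and 19 mm high, 22 g, z up; a stray one on the table at the start (absent in some runs).
- cake_5_mid (a point): Centre (half-way up) of a wedge-shaped piece of ring cake, about 31 to 35 mm long and wide and 19 mm high, 22 g, z up; stands in the tray at the start (absent in some runs).
- tea_tin: Bystander: tin 58 mm across, 72 mm high, origin under its centre. Leave it alone.
- date_stamp: Bystander: wooden hand stamp 26 by 34 by 62 mm, origin under its centre. Leave it alone.
- sign: Bystander: small upright acrylic price sign 26 by 68 by 52 mm, origin under its centre. Leave it alone.

How it is judged (in metres and radians):
On the way, in this order (a step that is already met when the one before it is completed fails the run):
1. the key is fully home in the lock and the lock is turned open (1.2 rad or more) (horizontal distance between key_bow and keyhole below 0.006 m and z of key_bow in the frame of keyhole below 0.026 m and value of joint lock above 1.2 rad), for 0.2 s.
2. the lid is open (1.15 rad or more) (value of joint lid above 1.15 rad), for 0.2 s.
3. with every piece aboard, the tray starts to tip with its pouring edge above the bin (angle between tray_lip's own z axis and vertical above 0.2 rad and x of tray_lip in the frame of bin between -0.06 and 0.06 m and y of tray_lip in the frame of bin between -0.08 and 0.08 m and z of tray_lip in the frame of bin above 0.07 m and x of cake_0_mid in the frame of tray between -0.06 and 0.066 m and y of cake_0_mid in the frame of tray between -0.042 and 0.042 m and z of each of cake_0_mid, cake_1_mid, cake_2_mid, cake_3_mid, cake_4_mid, cake_5_mid in the frame of tray below 0.06 m and x of cake_1_mid in the frame of tray between -0.06 and 0.066 m and y of cake_1_mid in the frame of tray between -0.042 and 0.042 m and x of cake_2_mid in the frame of tray between -0.06 and 0.066 m and y of cake_2_mid in the frame of tray between -0.042 and 0.042 m and x of cake_3_mid in the frame of tray between -0.06 and 0.066 m and y of cake_3_mid in the frame of tray between -0.042 and 0.042 m and x of cake_4_mid in the frame of tray between -0.06 and 0.066 m and y of cake_4_mid in the frame of tray between -0.042 and 0.042 m and x of cake_5_mid in the frame of tray between -0.06 and 0.066 m and y of cake_5_mid in the frame of tray between -0.042 and 0.042 m), for 0.02 s.
4. every piece is in the bin (x of cake_0_mid in the frame of bin between -0.052 and 0.052 m and y of cake_0_mid in the frame of bin between -0.057 and 0.057 m and z of cake_0_mid in the frame of bin between 0 and 0.079 m and x of cake_1_mid in the frame of bin between -0.052 and 0.052 m and y of cake_1_mid in the frame of bin between -0.057 and 0.057 m and z of cake_1_mid in the frame of bin between 0 and 0.079 m and x of cake_2_mid in the frame of bin between -0.052 and 0.052 m and y of cake_2_mid in the frame of bin between -0.057 and 0.057 m and z of cake_2_mid in the frame of bin between 0 and 0.079 m and x of cake_3_mid in the frame of bin between -0.052 and 0.052 m and y of cake_3_mid in the frame of bin between -0.057 and 0.057 m and z of cake_3_mid in the frame of bin between 0 and 0.079 m and x of cake_4_mid in the frame of bin between -0.052 and 0.052 m and y of cake_4_mid in the frame of bin between -0.057 and 0.057 m and z of cake_4_mid in the frame of bin between 0 and 0.079 m and x of cake_5_mid in the frame of bin between -0.052 and 0.052 m and y of cake_5_mid in the frame of bin between -0.057 and 0.057 m and z of cake_5_mid in the frame of bin between 0 and 0.079 m), for 0.2 s.
5. the lid is closed on the pieces (all of step 4 and value of joint lid below 0.05 rad), for 0.2 s.
6. the lock is turned back with the lid closed (all of step 5 and value of joint lock below 0.3 rad), for 0.2 s.
At the end, for the whole second after the job is handed in: All pieces are inside the bin below its rim; the lid is closed (under 0.05 rad) and the lock turned back (under 0.3 rad); the key stands upright in its stand (within 9 mm of the slot's centre, down to within 6 mm); the tray lies flat on the table (tilt under 0.08 rad) at rest (all of step 6 and horizontal distance between key_bow and stand_slot below 0.009 m and z of key_bow in the frame of stand_slot below 0.028 m and angle between key_bow's own z axis and vertical below 0.15 rad and angle between tray_lip's own z axis and vertical below 0.08 rad and height (world z) of tray_lip between -0.01 and 0.012 m and linear speed of tray below 0.02 m/s); the robot touches nothing.
It fails at once if the tin is shifted more than 30 mm or tipped over (distance of tea_tin from where it was at the start of the episode above 0.03 m or angle between tea_tin's own z axis and vertical above 0.4 rad).
It fails at once if the stamp is shifted more than 30 mm or tipped over (distance of date_stamp from where it was at the start of the episode above 0.03 m or angle between date_stamp's own z axis and vertical above 0.4 rad).
It fails at once if the price sign is shifted more than 30 mm or tipped over (distance of sign from where it was at the start of the episode above 0.03 m or angle between sign's own z axis and vertical above 0.4 rad).
Of cake_1, cake_2, cake_3, cake_4, cake_5 only 3 to 5 are there at a start; the rules pass over those that are not, and their reading is None.
At some moment in a run one of cake_2, cake_3, cake_4 may be knocked a few centimetres aside while the robot is not near it.
It also fails if it takes over 210 s, if anything falls off the work surface, if the arm or the gripper's body presses on something with over 40 N, if the wrist force passes 120 N, or if a joint passes its speed limit or range.

## Working session

There is one attempt and no reset: what is moved stays moved. The work goes in short steps, each a Python script; the robot and the scene stay as the last script left them, time stands still between calls to the robot, and variables do not carry over. Pictures are saved under pics/ and viewed, and the job is handed in when it is done.

```bash
ls -la; mkdir -p pics; cat > h.py <<'E'
import numpy as np, cv2
from bench import bot, solve_ik, imaging
E
python3 - <<'E'
from h import *
s=bot.get_state(); print(s)
for n in ["scene","side","wrist"]:
    m=imaging.camera_model(n); print(n,m)
    cv2.imwrite(f"pics/{n}0.png",imaging.capture(n))
E
```

```text
total 12
drwxr-xr-x  3 agent agent 4096 Dec  7 06:27 .
drwxr-xr-x 23 root  root  4096 Dec  7 06:27 ..
drwxr-xr-x  2 agent agent 4096 Dec  7 06:27 pics
{'t': 0.0, 'qpos': array([-1.34520449e+00,  3.26957679e-01, -1.93606656e-01,  1.05197802e+00,
        1.25326448e-05,  1.43661606e+00]), 'joint_velocities': array([ 0.0004967 , -0.00145538, -0.00050703,  0.00039028,  0.0004538 ,
       -0.00116451]), 'effort': array([-1.51507931e-03, -4.43398869e+01,  2.62443066e+01,  1.53671595e-02,
       -3.04921850e-04,  1.07568601e-05]), 'tcp_pos': array([ 193.5258207 , -514.2023142 ,  230.48566859]), 'orientation': array([-3.13986400e+00, -2.45999378e-04,  3.59771870e-01]), 'contact_force': array([ 0.37353603, -0.0330346 , -0.75111094]), 'wrist_torque': array([ 0.02145511, -0.00338143,  0.00516348]), 'opening': 0.9982450593736875}
scene {'K': array([[471.14749774,   0.        , 287.52131915],
       [  0.        , 471.14749774, 210.78133616],
       [  0.        ,   0.        ,   1.        ]]), 'position': array([-144.37012462, -753.97282157, 1117.71365378]), 'rotation': array([ 0.78700577,  0.00629592, -0.7387575 ])}
side {'K': array([[391.40503473,   0.        , 285.63519966],
       [  0.        , 391.40503473, 207.25160357],
       [  0.        ,   0.        ,   1.        ]]), 'position': array([512.25818636, 836.66986228, 661.63030315]), 'rotation': array([ 0.9563966 ,  0.00546232, -3.12657455])}
wrist {'K': array([[325.1922621 ,   0.        , 280.89925452],
       [  0.        , 325.1922621 , 215.32254207],
       [  0.        ,   0.        ,   1.        ]]), 'position': array([ 267.66561776, -486.72245535,  372.72126612]), 'rotation': array([-0.31818288,  0.00152114, -1.21018999])}
```

View pics/scene0.png

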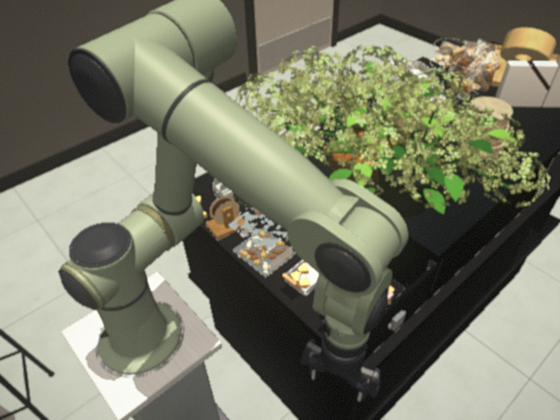

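View pics/side0.png

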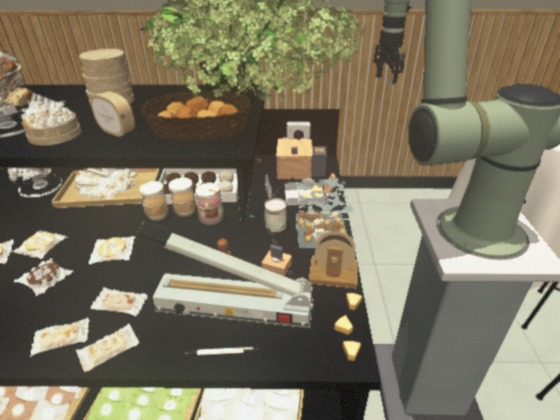

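View pics/wrist0.png

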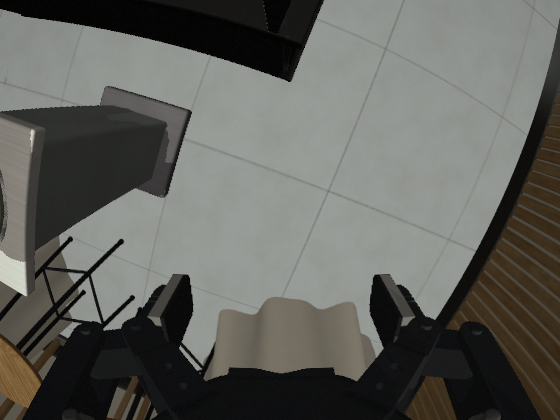

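```bash
python3 - <<'E'
import cv2
im=cv2.imread('pics/side0.png'); c=im[110:370,140:400]; cv2.imwrite('pics/side0c.png',cv2.resize(c,None,fx=2.3,fy=2.3,interpolation=cv2.INTER_CUBIC))
im=cv2.imread('pics/scene0.png'); c=im[170:400,180:420]; cv2.imwrite('pics/scene0c.png',cv2.resize(c,None,fx=2.5,fy=2.5,interpolation=cv2.INTER_CUBIC))
E
```

```text
(no output)
```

View pics/side0c.png

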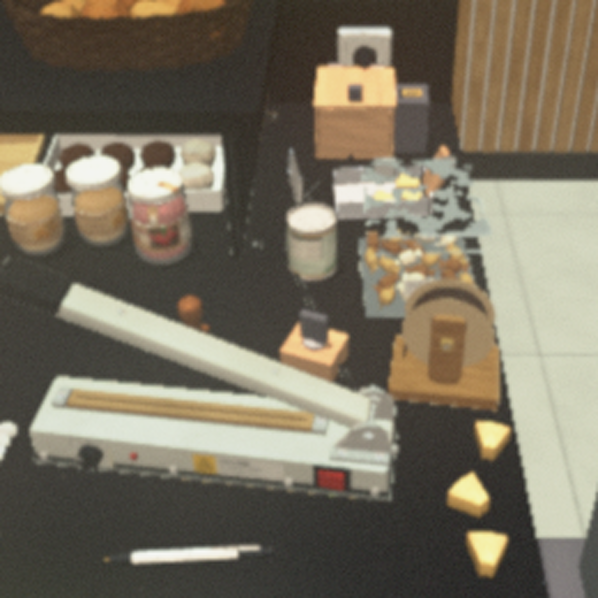

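View pics/scene0c.png

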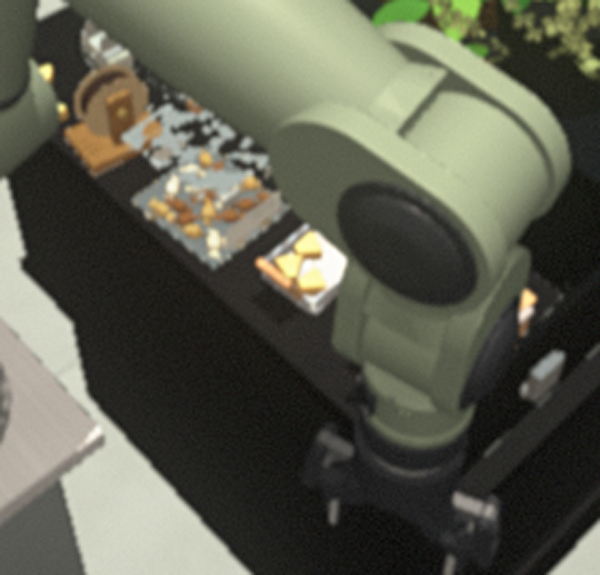

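```bash
cat > h.py <<'E'
import numpy as np, cv2
from scipy.spatial.transform import Rotation as Rn
from bench import bot, solve_ik, imaging
def rot(e): return Rn.from_euler('xyz',e).as_matrix()
def ray(m,px,fish=False):
    K=m['K']; f=K[0,0]; u=px[0]-K[0,2]; v=px[1]-K[1,2]
    if fish:
        r=np.hypot(u,v); th=r/f; k=np.sin(th)/max(r,1e-9); d=np.array([u*k,-v*k,-np.cos(th)])
    else: d=np.array([u/f,-v/f,-1.])
    d=rot(m['rotation'])@d; return np.array(m['position']),d/np.linalg.norm(d)
def onz(m,px,z,fish=False):
    p,d=ray(m,px,fish); return p+d*(z-p[2])/d[2]
def proj(m,X,fish=False):
    K=m['K']; c=rot(m['rotation']).T@(np.array(X,float)-m['position']); x,y,z=c[0],-c[1],-c[2]
    if fish:
        r=np.hypot(x,y); th=np.arctan2(r,z); f=K[0,0]*th/max(r,1e-9); return np.array([x*f+K[0,2],y*f+K[1,2]])
    return np.array([x/z*K[0,0]+K[0,2],y/z*K[1,1]+K[1,2]])
def tri(obs):
    # obs: list of (p,d); least squares point, residual
    A=np.zeros((3,3));b=np.zeros(3)
    for p,d in obs:
        M=np.eye(3)-np.outer(d,d);A+=M;b+=M@p
    X=np.linalg.solve(A,b)
    return X,[float(np.linalg.norm((np.eye(3)-np.outer(d,d))@(X-p))) for p,d in obs]
def snap(n,tag):
    m=imaging.camera_model(n); im=imaging.capture(n); cv2.imwrite(f'pics/{tag}.png',im)
    import json; json.dump({k:np.array(v).tolist() for k,v in m.items()},open(f'pics/{tag}.json','w'))
    return m,im
def load(tag):
    import json; return {k:np.array(v) for k,v in json.load(open(f'pics/{tag}.json')).items()}, cv2.imread(f'pics/{tag}.png')
def down(yaw): return [np.pi,0,yaw]
E
python3 - <<'E'
from h import *
m=imaging.camera_model('side')
for n,p,z in [('c',(354,299),10),('c',(343,325),10),('c',(352,350),10),('key',(277,252),50),('stand',(276,262),28),('lidgrip',(295,150),98),('boxbase',(295,178),0),('lock',(319,150),86),('tin',(276,200),72),('stampbr',(222,245),30),('sign',(298,122),52),('tray',(312,193),10),('wheel',(333,260),30),('trayl',(287,195),20),('machine right',(310,300),0)]:
    print(n,onz(m,p,z).round())
E
```

```text
c [376. 257.  10.]
c [407. 325.  10.]
c [396. 383.  10.]
key [546. 151.  50.]
stand [548. 161.  28.]
lidgrip [ 503. -275.   98.]
boxbase [ 502. -268.    0.]
lock [ 425. -299.   86.]
tin [554. -33.  72.]
stampbr [684. 104.  30.]
sign [ 489. -605.   52.]
tray [ 451. -163.   10.]
wheel [415. 156.  30.]
trayl [ 526. -136.   20.]
machine right [471. 252.   0.]
```

```bash
python3 - <<'E'
from h import *
bot.movel([193,-514,380])
bot.move_ptp([380,-230,400],down(0)); 
snap('wrist','w1'); snap('scene','s1'); snap('side','d1')
bot.move_ptp([400,60,400],down(0)); 
snap('wrist','w2'); snap('scene','s2'); snap('side','d2')
print(bot.get_state()['t'])
E
```

```text
3.9917
```

View pics/w1.png

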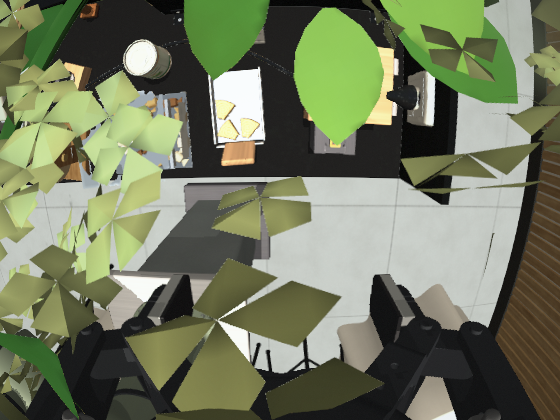

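View pics/w2.png

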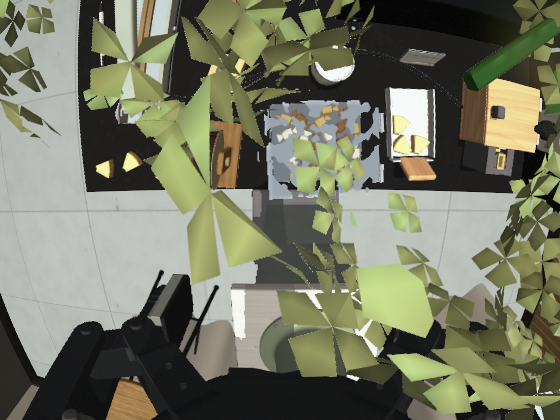

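View pics/s2.png

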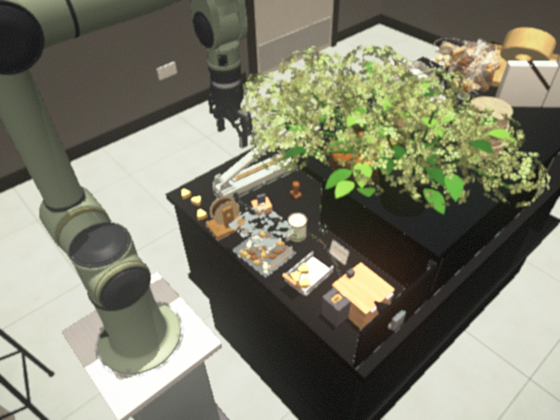

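```bash
python3 - <<'E'
import cv2
im=cv2.imread('pics/s2.png'); c=im[170:350,165:415]; cv2.imwrite('pics/s2c.png',cv2.resize(c,None,fx=3.2,fy=3.2,interpolation=cv2.INTER_CUBIC))
im=cv2.imread('pics/d2.png'); c=im[110:370,140:400]; cv2.imwrite('pics/d2c.png',cv2.resize(c,None,fx=2.3,fy=2.3,interpolation=cv2.INTER_CUBIC))
E
```

```text
(no output)
```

View pics/s2c.png

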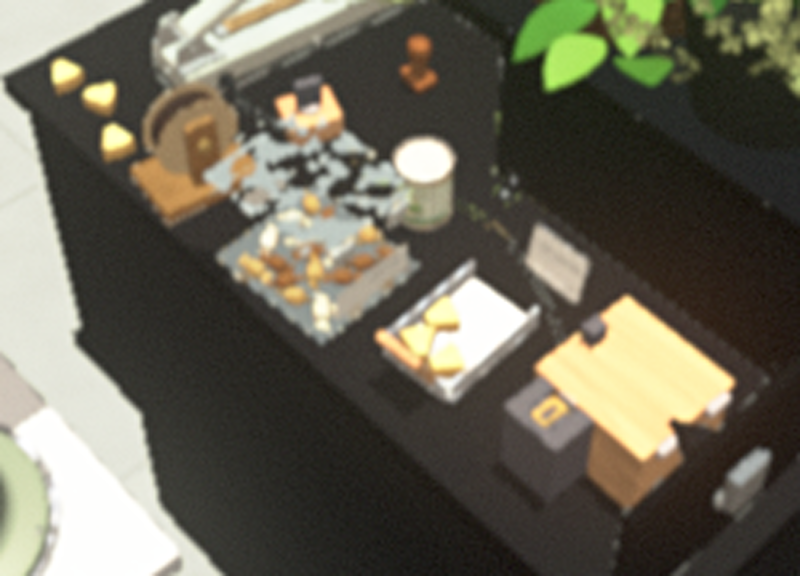

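View pics/d2c.png

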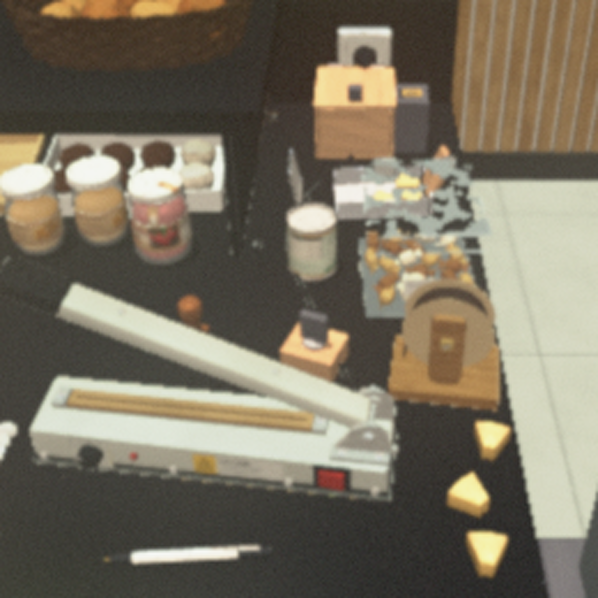

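```bash
python3 - <<'E'
from h import *
bot.move_ptp([470,110,220],down(0)); snap('wrist','k1')
bot.move_ptp([470,190,220],down(0)); snap('wrist','k2')
m=imaging.camera_model('wrist'); s=bot.get_state(); print(m['position']-s['tcp_pos'],m['rotation'],s['contact_force'],s['t'])
a=np.hstack([cv2.imread('pics/k1.png'),cv2.imread('pics/k2.png')]); cv2.imwrite('pics/k12.png',cv2.resize(a,(800,300)))
E
```

```text
[ 79.23587647  -0.33085713 142.0762825 ] [-3.18624789e-01 -7.57125021e-04 -1.56916687e+00] [ 0.12001173 -0.5071181   0.7838282 ] 9.5667
```

View pics/k1.png

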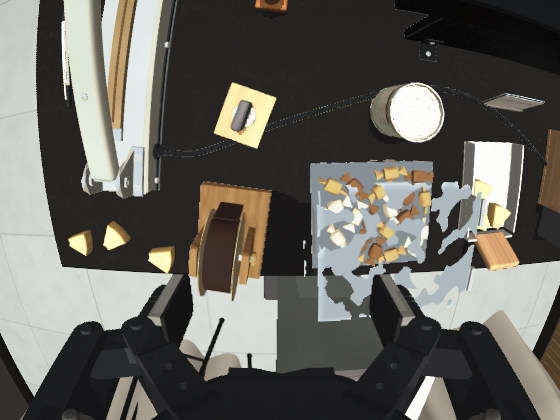

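View pics/k2.png

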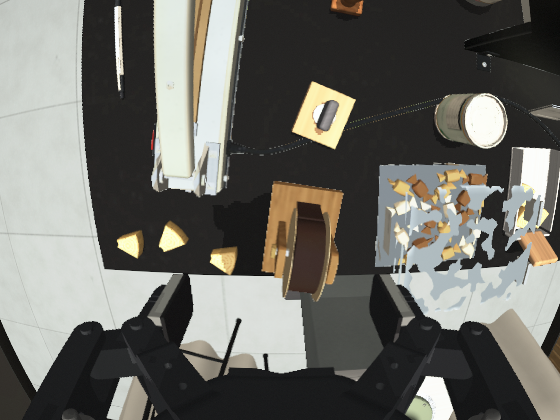

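```bash
cat >> h.py <<'E'
def crop(tag,c,w,h,f,out):
    _,im=load(tag); x0,y0=int(c[0]-w/2),int(c[1]-h/2); x0=max(x0,0);y0=max(y0,0)
    cv2.imwrite(f'pics/{out}.png',cv2.resize(im[y0:y0+h,x0:x0+w],None,fx=f,fy=f,interpolation=cv2.INTER_CUBIC)); return x0,y0
def quad(mask):
    cs,_=cv2.findContours(mask.astype(np.uint8),cv2.RETR_EXTERNAL,cv2.CHAIN_APPROX_NONE)
    c=max(cs,key=cv2.contourArea); h=cv2.convexHull(c)
    for e in np.arange(0.02,0.15,0.005):
        q=cv2.approxPolyDP(h,e*cv2.arcLength(h,True),True)
        if len(q)<=4: break
    return c[:,0,:].astype(float),q[:,0,:].astype(float)
E
python3 - <<'E'
from h import *
for t,c in (('k1',(246,115)),('k2',(324,115))):
    m,im=load(t); hsv=cv2.cvtColor(im,cv2.COLOR_BGR2HSV)
    print(hsv[int(c[1]-25),int(c[0])],hsv[c[1],c[0]-3], hsv[c[1]+22,c[0]+5])
    print(crop(t,c,80,80,7,t+'c'))
a=np.hstack([cv2.imread('pics/k1c.png'),cv2.imread('pics/k2c.png')]); cv2.imwrite('pics/k12c.png',cv2.resize(a,(800,400)))
E
```

```text
[ 25  78 252] [ 10  12 126] [ 28  62 253]
(206, 75)
[ 24  83 253] [ 0  5 48] [ 27  65 253]
(284, 75)
```

View pics/k12c.png

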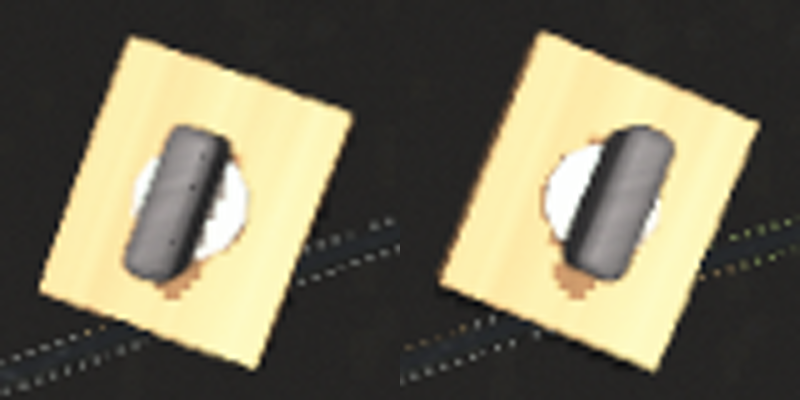

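```bash
python3 - <<'E'
from h import *
Q={};B={}
for t,c in (('k1',(246,115)),('k2',(324,115))):
    m,im=load(t); hsv=cv2.cvtColor(im,cv2.COLOR_BGR2HSV).astype(int)
    roi=np.zeros(im.shape[:2],bool); roi[c[1]-40:c[1]+40,c[0]-40:c[0]+40]=1
    mk=roi&(hsv[...,2]>190)&(hsv[...,1]>40)
    mk=cv2.morphologyEx(mk.astype(np.uint8),cv2.MORPH_CLOSE,np.ones((3,3)))
    _,q=quad(mk); q=q[np.argsort(np.arctan2(*(q-q.mean(0)).T[::-1]))]; Q[t]=(m,q)
    roi2=np.zeros_like(roi); roi2[c[1]-20:c[1]+20,c[0]-20:c[0]+20]=1
    g=(roi2&(hsv[...,2]>80)&(hsv[...,2]<200)&(hsv[...,1]<40)).astype(np.uint8)
    n,l,st,ce=cv2.connectedComponentsWithStats(g); i=1+np.argmax(st[1:,4])
    r=cv2.minAreaRect(np.argwhere(l==i)[:,::-1].astype(np.float32)); print(t,q.tolist(),r,st[i,4]); B[t]=(m,r)
P=[]
for a,b in zip(Q['k1'][1],Q['k2'][1]):
    X,e=tri([ray(Q['k1'][0],a,1),ray(Q['k2'][0],b,1)]); P.append(X); print(X.round(1),np.round(e,1))
P=np.array(P);print('mean',P.mean(0), np.linalg.norm(P-np.roll(P,1,0),axis=1).round(1))
X,e=tri([ray(B['k1'][0],B['k1'][1][0],1),ray(B['k2'][0],B['k2'][1][0],1)]); print('bow',X,e)
for t in B:
    m,r=B[t]; bp=cv2.boxPoints(r); W=[onz(m,p,67,1) for p in bp]; 
    L=[W[(i+1)%4]-W[i] for i in range(4)]; l=max(L,key=np.linalg.norm); print(t,np.mean(W,0),'yaw',np.arctan2(l[1],l[0]),[round(np.linalg.norm(v),1) for v in L])
    q=[onz(m,p,28,1) for p in Q[t][1]]; print(np.mean(q,0),[(np.degrees(np.arctan2(*(q[(i+1)%4]-q[i])[:2][::-1]))%90).round(1) for i in range(4)])
E
```

```text
k1 [[232.0, 83.0], [275.0, 98.0], [256.0, 148.0], [214.0, 132.0]] ((239.1781005859375, 115.19178771972656), (10.29962158203125, 31.367029190063477), 20.556045532226562) 296
k2 [[312.0, 82.0], [355.0, 100.0], [334.0, 148.0], [292.0, 131.0]] ((328.89654541015625, 115.25861358642578), (10.39893913269043, 31.011119842529297), 21.801406860351562) 304
[580.2 159.1  26.3] [0.1 0.1]
[563.3 115.3  30.8] [0.1 0.1]
[512.  135.1  26.4] [0.2 0.2]
[529.3 179.   25.3] [0.2 0.2]
mean [546.19616709 147.14413734  27.20862452] [54.6 47.2 55.1 47.2]
bow [546.60402697 147.09501645  65.45818042] [0.019249053081016407, 0.019249053081120137]
k1 [546.63008524 146.96730607  67.        ] yaw -0.37422576051343526 [np.float64(28.5), np.float64(9.3), np.float64(28.5), np.float64(9.5)]
[546.25121863 146.9240198   28.        ] [np.float64(69.3), np.float64(69.1), np.float64(67.9), np.float64(68.7)]
k2 [546.62760399 147.29358461  67.        ] yaw 2.7842364019657966 [np.float64(28.4), np.float64(9.4), np.float64(28.5), np.float64(9.5)]
[546.28891666 147.11486182  28.        ] [np.float64(69.4), np.float64(67.9), np.float64(68.9), np.float64(68.7)]
```

```bash
python3 - <<'E'
from h import *
bot.move_ptp([400,-160,230],down(0)); snap('wrist','b0')
bot.move_ptp([400,-240,230],down(0)); snap('wrist','b1')
bot.move_ptp([400,-320,230],down(0)); snap('wrist','b2')
s=bot.get_state(); print(s['contact_force'],s['t'])
E
```

```text
[-0.64930007 -0.59294679  0.39455829] 15.0667
```

View pics/b0.png

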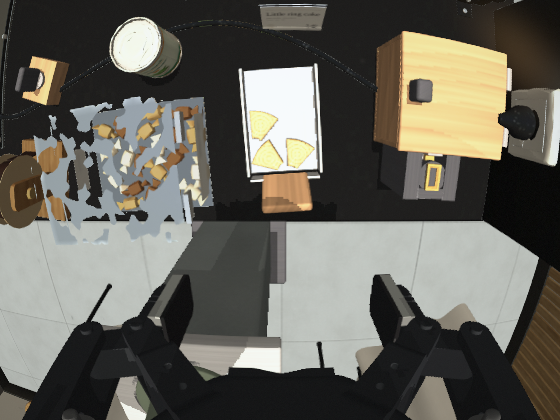

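View pics/b1.png

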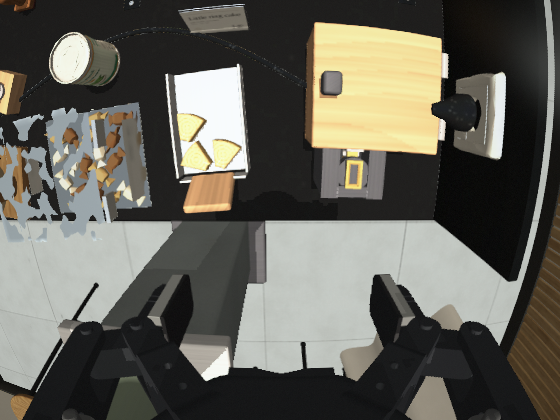

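View pics/b2.png

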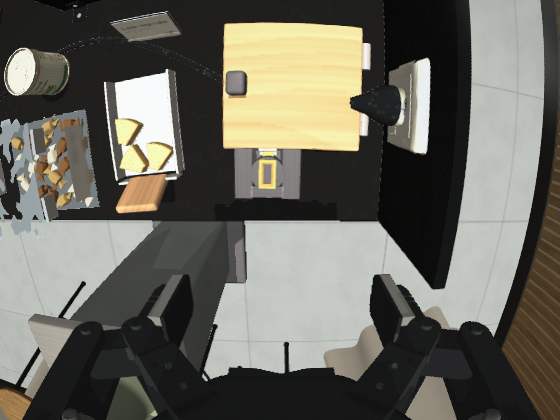

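```bash
cat >> h.py <<'E'
def T(*obs):  # (tag,u,v)...
    o=[]
    for t,u,v in obs:
        m,_=load(t); o.append(ray(m,(u,v),fish=t[0] not in 'sd'))
    X,e=tri(o); return X.round(1),np.round(e,1)
E
python3 - <<'E'
from h import *
print('cone',T(('b1',433,108),('b2',350,103)))
print('plate',T(('b1',505,72),('b2',430,59)),T(('b1',499,160),('b2',421,155)),T(('b1',487,75),('b2',401,63)))
print('panel',T(('b1',518,278),('b2',442,288)), T(('b1',436,218),('b2',382,218)))
print('barrel',T(('b1',353,174),('b2',267,174)),T(('b0',433,175),('b2',267,174)))
print('lidgrip',T(('b1',331,83),('b2',236,82)),T(('b0',420,90),('b2',236,82)))
print('sign',T(('b1',178,12),('b2',111,24)),T(('b1',243,6),('b2',173,12)))
print('tin',T(('b0',145,45),('b1',84,58)))
for i,t in enumerate(('b0','b1','b2')): crop(t,[(430,120),(350,110),(270,110)][i],200,200,4,t+'c')
crop('b1',(210,140),150,170,4.5,'b1t')
E
```

```text
cone (array([ 488.6, -379.1,   93. ]), array([0.6, 0.6]))
plate (array([ 529.5, -439.6,  122.7]), array([0.6, 0.6])) (array([ 450.6, -429.1,  134.9]), array([0.2, 0.2])) (array([ 520.6, -408.8,  136.4]), array([0.7, 0.7]))
panel (array([ 358.8, -441.6,  179.3]), array([0.7, 0.7])) (array([ 349. , -450.1,  -11.1]), array([0.3, 0.3]))
barrel (array([ 423.2, -307.6,   82.3]), array([0.2, 0.2])) (array([ 424.7, -307.7,   85. ]), array([1.1, 1.1]))
lidgrip (array([ 504.5, -283. ,   97.7]), array([0.4, 0.4])) (array([ 504.8, -282.8,   96.6]), array([0.2, 0.2]))
sign (array([ 589. , -136.9,   46.3]), array([0.4, 0.4])) (array([ 599. , -200.9,   19.5]), array([0.2, 0.2]))
tin (array([559.7, -13.9,  32.9]), array([1., 1.]))
```

View pics/b2c.png

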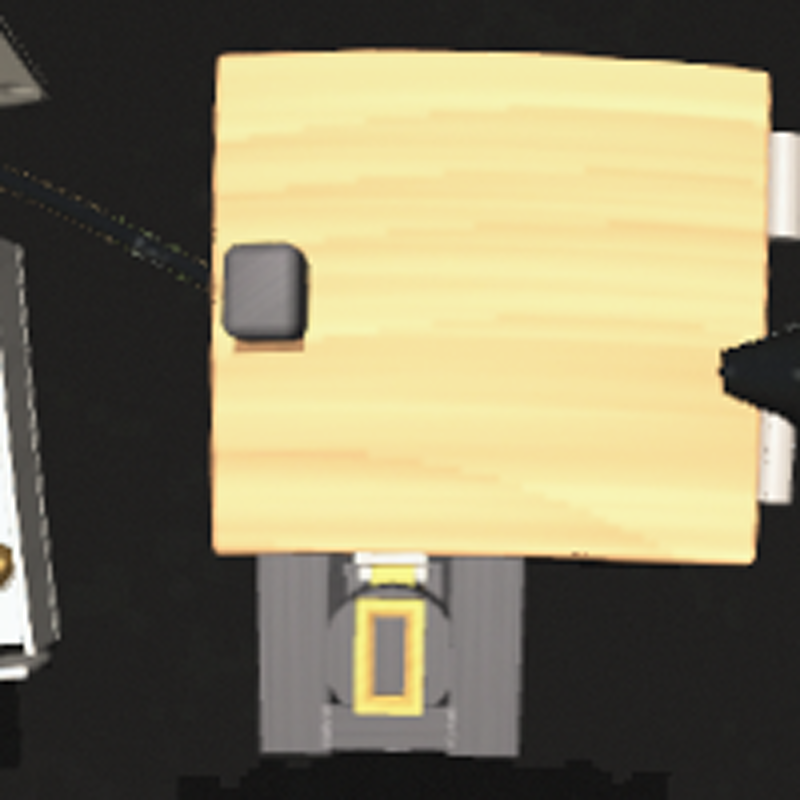

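View pics/b1c.png

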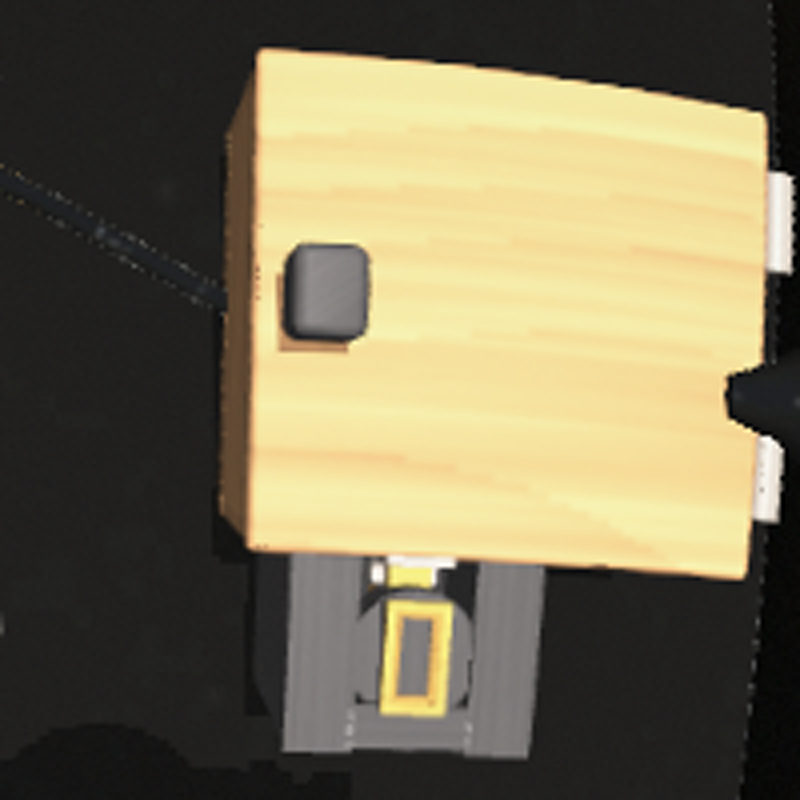

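View pics/b1t.png

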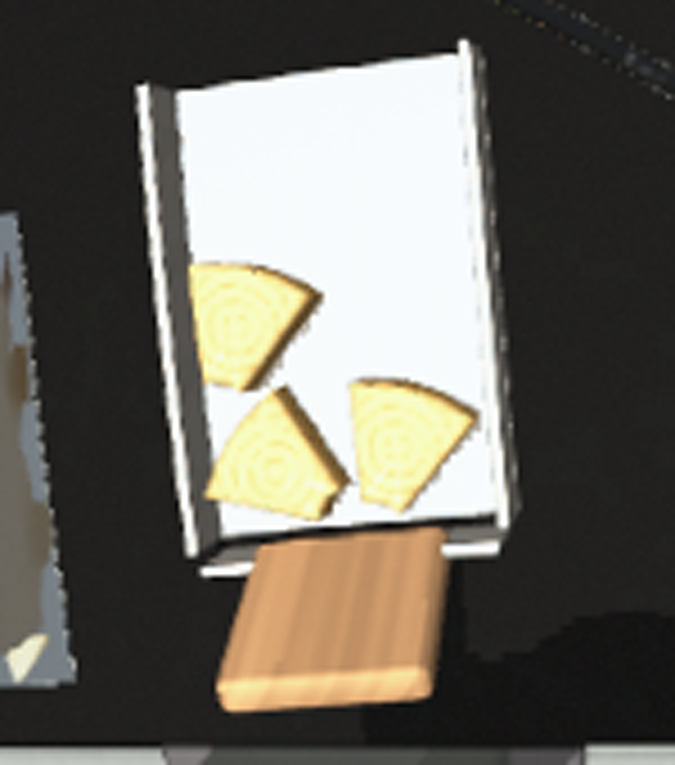

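```bash
python3 - <<'E'
from h import *
print(crop('d2',(300,150),80,90,7,'d2b')); print(crop('s2',(375,310),120,90,6,'s2b'))
E
```

```text
(260, 105)
(315, 265)
```

View pics/d2b.png

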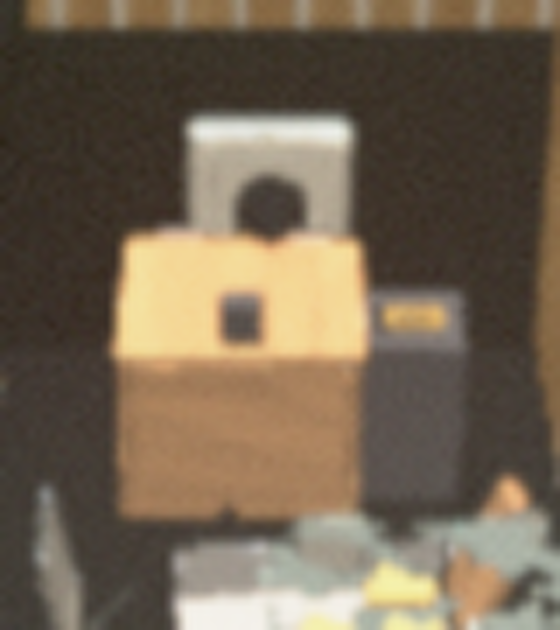

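View pics/s2b.png

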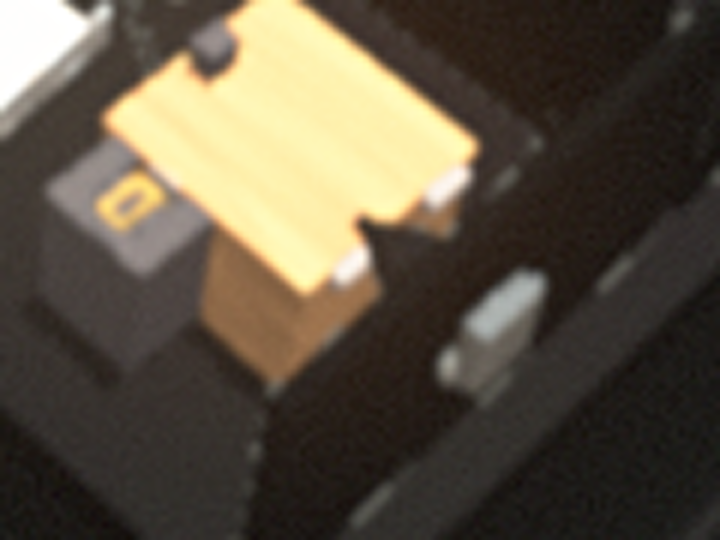

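```bash
python3 - <<'E'
from h import *
print('tip',T(('b1',433,108),('b2',350,103),('s2',376.3,301.3)),T(('b0',500,120),('b2',350,103)),T(('b1',433,108),('b2',350,103),('d2',298.6,134.7)))
for t in ('b0','b1','b2'):
    m,_=load(t)
    print(t,[proj(m,p,1).round(1) for p in ([488,-379,93],[488,-379,85],[488,-379,100])])
E
```

```text
tip (array([ 490.5, -383.7,   84.5]), array([1. , 3.4, 4.3])) (array([ 487.7, -379.4,   91.4]), array([0.4, 0.4])) (array([ 488.9, -375.7,  103.4]), array([1.6, 1.6, 1.3]))
b0 [array([500.7, 119.3]), array([496.2, 118.8]), array([504.8, 119.8])]
b1 [array([432.9, 109.3]), array([429.2, 109.2]), array([436.2, 109.4])]
b2 [array([349.9, 103.1]), array([348. , 103.3]), array([351.6, 102.9])]
```

View pics/b0c.png

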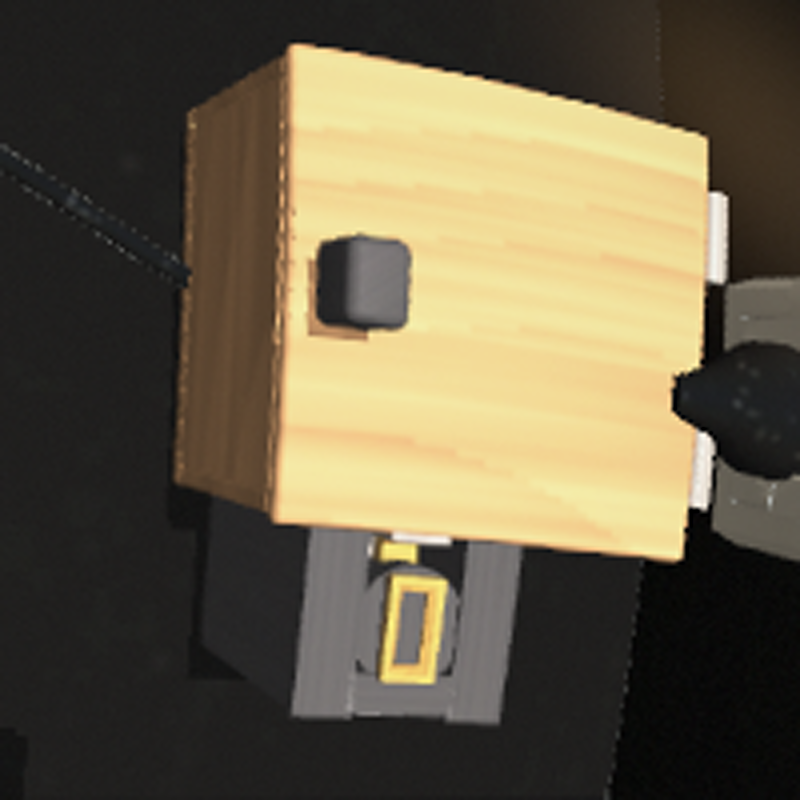

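```bash
python3 - <<'E'
from h import *
off={'b0':(330,20),'b1':(250,10),'b2':(170,10)}; 
# crop px/4 + offset
def g(t,u,v): return (t,off[t][0]+u/4-.375,off[t][1]+v/4-.375)
# lid top corners: A far-left(+x,+y) B far-right(+x,-y) C near-right(-x,-y) D near-left(-x,+y)
A=T(g('b0',290,42),g('b1',257,47),g('b2',218,55)); B=T(g('b0',708,133),g('b1',767,112),g('b2',769,70))
C=T(g('b0',683,562),g('b1',745,578),g('b2',753,563)); D=T(g('b0',275,522),g('b1',248,550),g('b2',214,552))
for n,x in zip('ABCD',(A,B,C,D)): print(n,x)
P=np.array([A[0],B[0],C[0],D[0]]); print(P.mean(0),np.linalg.norm(P-np.roll(P,-1,0),axis=1))
dx=(P[0]-P[3]+P[1]-P[2]); dy=P[0]-P[1]+P[3]-P[2]; print('yaw',np.arctan2(dx[1],dx[0]),np.arctan2(-dy[0],dy[1]))
# slot outline yellow outer corners
S=[]
for c in [((390,575),(387,600),(360,599)),((445,577),(452,602),(424,600)),((437,683),(447,716),(421,714)),((381,680),(380,713),(355,711))]:
    r=T(g('b0',*c[0]),g('b1',*c[1]),g('b2',*c[2])); S.append(r[0]); print(r)
S=np.array(S); print(S.mean(0)); d=S[0]-S[3]+S[1]-S[2]; print('slot yaw',np.arctan2(d[1],d[0]))
# inner slot corners
S=[]
for c in [((404,590),(403,615),(375,614)),((429,592),(433,616),(406,614)),((424,666),(428,697),(405,696)),((399,664),(398,696),(376,696))]:
    r=T(g('b0',*c[0]),g('b1',*c[1]),g('b2',*c[2])); S.append(r[0]); print(r)
S=np.array(S); print(S.mean(0)); d=S[0]-S[3]+S[1]-S[2]; print('slot yaw',np.arctan2(d[1],d[0]))
E
```

```text
A (array([ 561.3, -270.3,   83.9]), array([0.1, 0.3, 0.3]))
B (array([ 559.4, -391.4,   85.1]), array([0.5, 0.2, 0.4]))
C (array([ 445.9, -388.9,   86.1]), array([0.2, 0.2, 0.2]))
D (array([ 447.9, -268.7,   85.1]), array([0.1, 0.2, 0.1]))
[ 503.625 -329.825   85.05 ] [121.12084874 113.53193383 120.22079687 113.41763531]
yaw -0.018067667936404738 -0.016161046252992552
(array([ 436.5, -301. ,   82.4]), array([0.1, 0.3, 0.2]))
(array([ 436.8, -315.5,   84.5]), array([0.3, 0.1, 0.3]))
(array([ 411.1, -314.9,   87.7]), array([0.2, 0.2, 0.1]))
(array([ 411.2, -299.8,   85.9]), array([0.1, 0.2, 0.2]))
[ 423.9   -307.8     85.125]
slot yaw -0.035279473593591494
(array([ 433.4, -304.4,   84. ]), array([0.1, 0.3, 0.1]))
(array([ 433.3, -311.4,   84.2]), array([0.2, 0.3, 0.1]))
(array([ 415.1, -311. ,   86.3]), array([0.2, 0.4, 0.2]))
(array([ 415. , -304.3,   85.3]), array([0.4, 0.6, 0.4]))
[ 424.2   -307.775   84.95 ]
slot yaw -0.013660352424634887
```

```bash
python3 - <<'E'
from h import *
bot.grip(0.5,40)
q=-0.372
for p,ps in (([546.3,147.1,35],q),([424.1,-307.8,93],-.03),([424.1,-307.8,93],-1.65)):
    for k in (0,np.pi,-np.pi):
        r=solve_ik(p,down(ps+k)); print(ps,k,None if r is None else r.round(2))
bot.move_ptp([546.3,147.1,180],down(q)); 
bot.movel([546.3,147.1,75]); s=bot.get_state(); print(s['tcp_pos'],s['orientation'],s['t'])
snap('wrist','g1')
E
```

```text
-0.372 0 [ 0.13  0.56 -0.39  0.62  0.   -2.64]
-0.372 3.141592653589793 [ 0.13  0.56 -0.39  0.62  0.    0.5 ]
-0.372 -3.141592653589793 [ 0.13  0.56 -0.39  0.62  0.    0.5 ]
-0.03 0 [-0.77  0.42 -0.45  0.7   0.    2.4 ]
-0.03 3.141592653589793 [-0.77  0.42 -0.45  0.7   0.   -0.74]
-0.03 -3.141592653589793 [-0.77  0.42 -0.45  0.7   0.   -0.74]
-1.65 0 [-0.77  0.42 -0.45  0.7   0.   -2.26]
-1.65 3.141592653589793 [-0.77  0.42 -0.45  0.7   0.    0.88]
-1.65 -3.141592653589793 [-0.77  0.42 -0.45  0.7   0.    0.88]
[547.00203198 147.17573573  75.73230635] [-3.14099064e+00 -1.08734500e-03 -3.72017695e-01] 20.5083
```

View pics/g1.png

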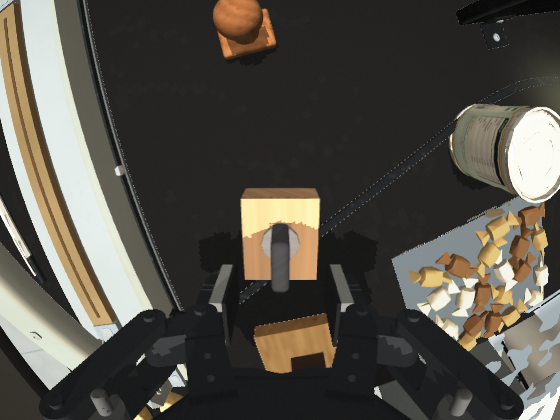

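```bash
python3 - <<'E'
from h import *
q=-0.372+np.pi
bot.movel([546.3,147.1,120]); bot.move_ptp([546.3,147.1,120],down(q)); 
bot.movel([546.3,147.1,75]); s=bot.get_state(); print(s['tcp_pos'],s['orientation'],s['t'])
m,im=snap('wrist','g2')
print(proj(m,[546.3,147.1,67],1), proj(load('g1')[0],[546.3,147.1,67],1))
crop('g2',(281,250),120,100,6,'g2c');crop('g1',(281,250),120,100,6,'g1c')
E
```

```text
[545.99986184 147.05733704  74.89847188] [-3.14107624e+00 -9.19732593e-04  2.76965698e+00] 24.1083
[282.73225992 273.55356498] [279.70617428 270.53504095]
```

View pics/g2c.png

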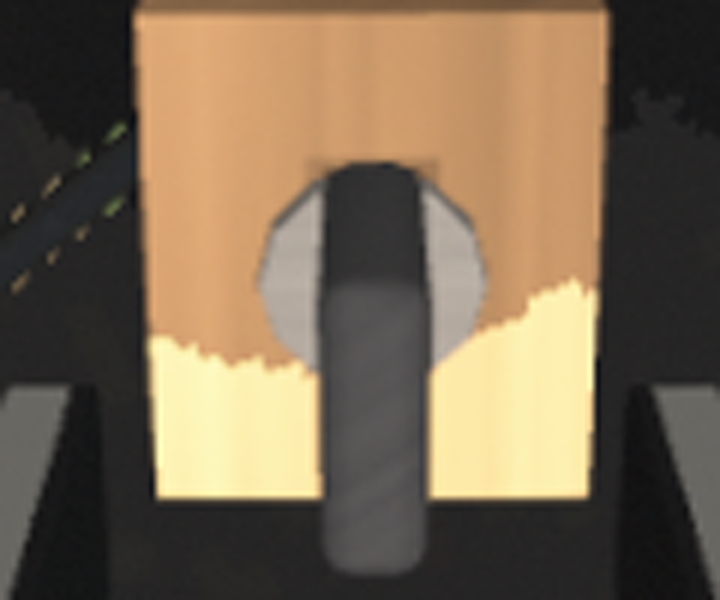

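View pics/g1c.png

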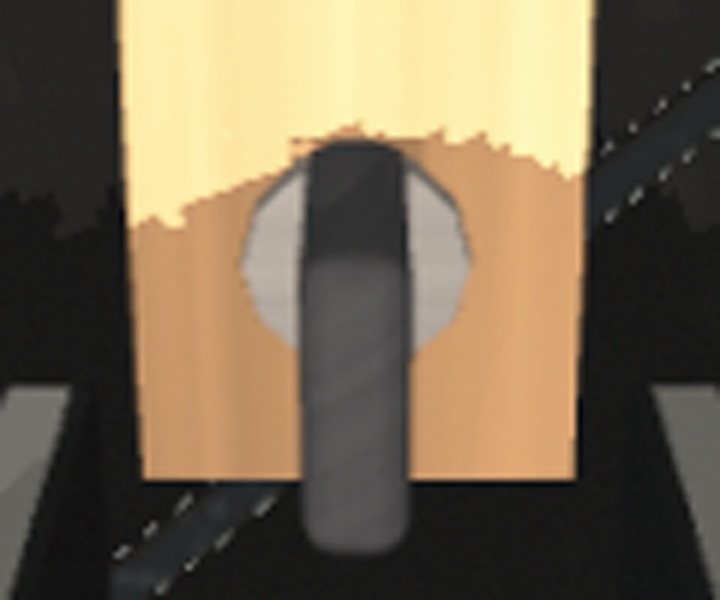

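```bash
python3 - <<'E'
from h import *
f0=bot.get_state()['contact_force']
bot.movel([546.4,147.1,35],max_speed=80); s=bot.get_state(); print(s['tcp_pos'],s['contact_force']-f0)
bot.grip(0.0,50); s=bot.get_state(); print(s['opening'],s['tcp_pos'],s['contact_force'],s['t'])
bot.movel([546.4,147.1,120],max_speed=100); s=bot.get_state(); print(s['opening'],s['contact_force'],s['t'])
snap('wrist','g3')
E
```

```text
[546.52912449 147.12335928  35.05226045] [ 0.45214361 -1.62267018 -0.68355066]
0.10730074701017248 [546.96351743 147.17990499  35.6491806 ] [-0.56145974  0.53430638  4.53911279] 25.2
0.10862088830707042 [-0.29281874 -0.06128856 -1.08066916] 26.2
```

View pics/g3.png

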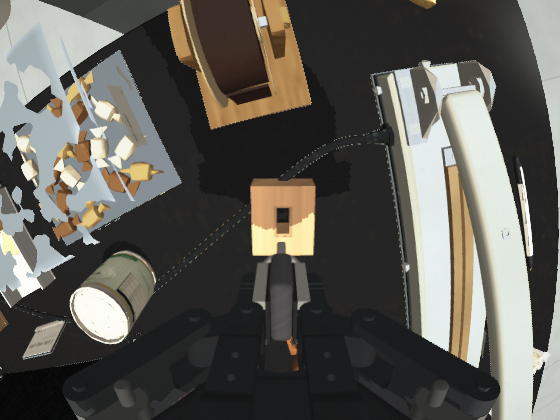

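```bash
python3 - <<'E'
from h import *
bot.movel([546.4,147.1,170])
bot.move_ptp([424.1,-307.8,180],down(np.pi-.025))
bot.movel([424.1,-307.8,124],max_speed=80); s=bot.get_state(); print(s['tcp_pos'],s['orientation'],s['contact_force'],s['t'])
snap('wrist','l1'); crop('l1',(281,250),160,130,5,'l1c'); snap('side','l1d'); snap('scene','l1s')
E
```

```text
[ 424.39177742 -307.96358517  124.32846857] [-3.14122252e+00  4.31687305e-04  3.11671749e+00] [ 0.07238811 -0.39057529 -0.21382082] 29.3
```

View pics/l1c.png

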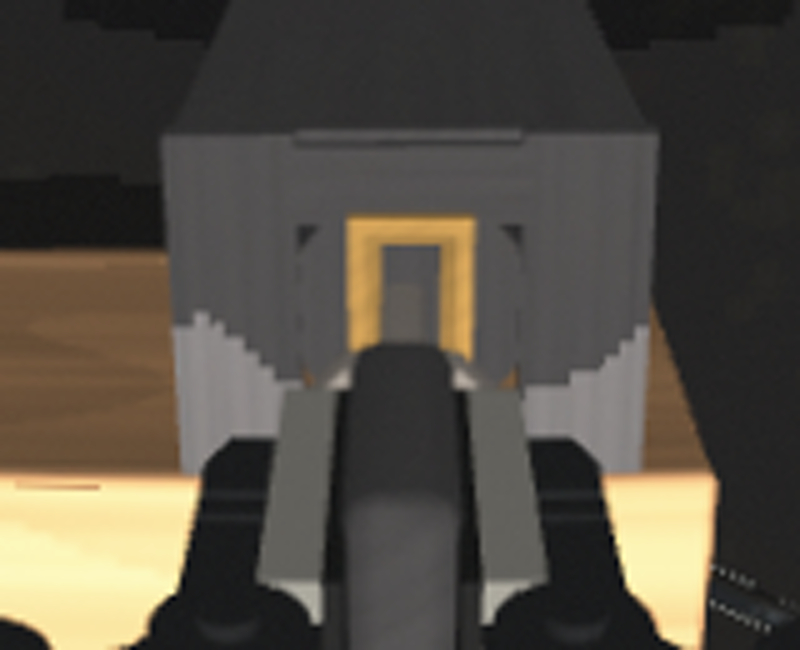

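```bash
python3 - <<'E'
from h import *
m,_=load('l1'); print(proj(m,[424.1,-307.8,86],1),proj(m,[433.1,-307.8,86],1),proj(m,[415.1,-307.8,86],1))
print('slot far inner end px', 201+412/5, 185+245/5)
for t in('g1','g2'):
    m,_=load(t); print(t,proj(m,[546.3,147.1,66],1))
    # onz of observed
print(onz(load('g1')[0],(280.2,267.5),66,1),onz(load('g2')[0],(283.5,271.7),66,1),onz(load('l1')[0],(283.2,234),86,1))
E
```

```text
[282.04480715 249.2083144 ] [282.37558118 262.45358586] [281.70114108 235.4608232 ]
slot far inner end px 283.4 234.0
g1 [279.71269338 269.64862605]
g2 [282.72441237 272.65211952]
[547.39693536 146.39700771  66.        ] [545.91683445 147.68366982  66.        ] [ 414.18397408 -306.88527169   86.        ]
```

```bash
python3 - <<'E'
from h import *
bot.movel([423.7,-307.2,124],max_speed=40)
r=bot.movel([423.7,-307.2,93],max_speed=25,threshold=8); s=bot.get_state(); print(r,s['tcp_pos'],s['contact_force'],s['wrist_torque'],s['t'],s['opening'])
E
```

```text
True [ 423.58649688 -307.0917637    93.60799736] [-1.19132933  0.468118    4.98403112] [ 0.06103844  0.1292616  -0.01074123] 30.875 0.10780337655275898
```

```bash
python3 - <<'E'
from h import *
s=bot.get_state(); print(s['tcp_pos'],s['contact_force'])
r=bot.movel([423.7,-307.2,91],max_speed=20,threshold=15); s=bot.get_state(); print(r,s['tcp_pos'],s['contact_force'],s['wrist_torque'],s['t'],s['opening'])
snap('side','l2d');snap('scene','l2s');print(crop('l2d',(310,140),100,80,6,'l2dc'))
snap('wrist','l2');crop('l2',(281,250),160,130,5,'l2c')
E
```

```text
[ 423.58649688 -307.0917637    93.60799736] [-1.19132933  0.468118    4.98403112]
False [ 423.77249796 -307.27825265   93.42036681] [-4.98727319  5.287252   21.43191934] [ 1.07796786  1.2336848  -0.03139963] 31.125 0.1092105691754384
(260, 100)
```

View pics/l2dc.png

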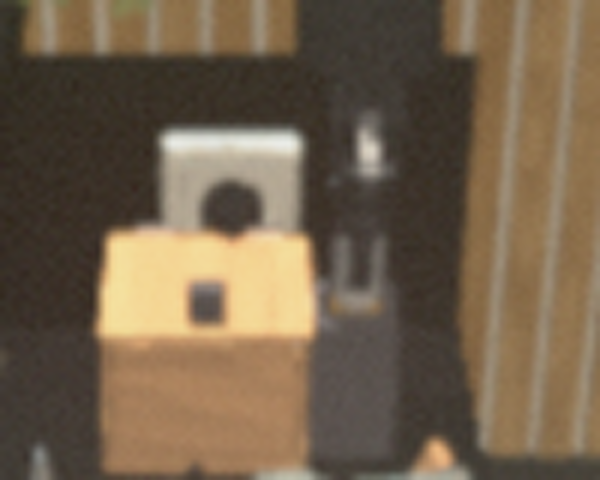

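View pics/l2c.png

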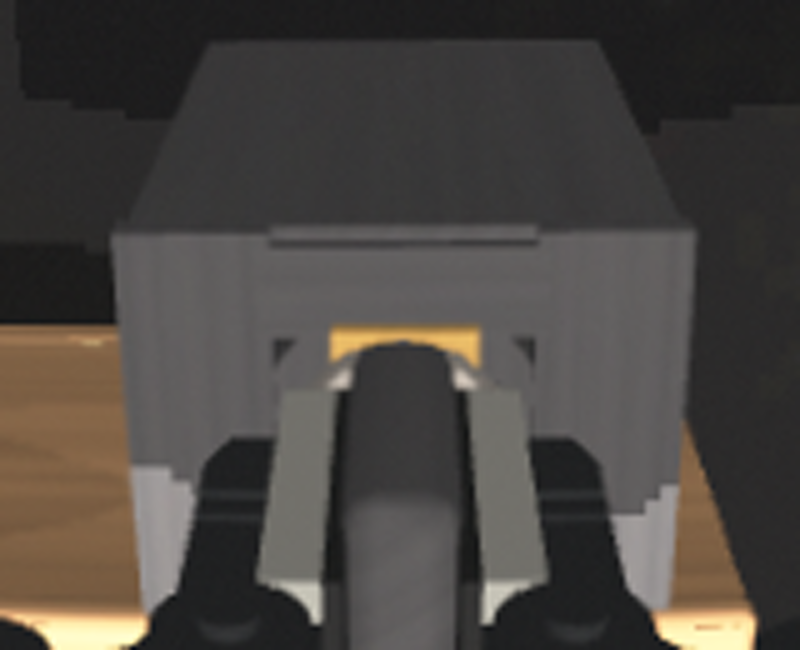

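```bash
python3 - <<'E'
from h import *
P=[423.7,-307.2,93]
for y in np.linspace(-.025,-1.64,5)[1:]:
    bot.movel(P,rot=down(np.pi+y)); s=bot.get_state(); print(y,s['tcp_pos'].round(2),s['contact_force'].round(1),s['wrist_torque'].round(2),s['orientation'].round(3),s['t'])
E
```

```text
-0.42875 [ 424.3  -306.91   93.58] [-0.5  2.   6. ] [ 0.64 -0.09 -0.01] [3.141e+00 1.000e-03 2.715e+00] 31.825
-0.8325 [ 424.37 -306.75   93.57] [1.3 2.6 6.8] [ 0.74 -0.14 -0.  ] [3.14  0.    2.312] 32.375
-1.2362499999999998 [ 424.58 -306.65   93.55] [0.7 3.3 5.2] [ 0.77 -0.22 -0.02] [ 3.139 -0.     1.908] 32.925
-1.64 [ 424.81 -306.73   93.6 ] [2.2 4.  4.9] [ 0.81 -0.41 -0.03] [ 3.139e+00 -1.000e-03  1.504e+00] 33.475
```

```bash
python3 - <<'E'
from h import *
bot.dwell(0.3)
bot.grip(0.45); s=bot.get_state(); print(s['tcp_pos'],s['contact_force'].round(1),s['t'])
bot.movel([424,-307,190],max_speed=150)
snap('wrist','l3')
bot.move_ptp([395,-290,240],down(0)); snap('wrist','l4'); print(bot.get_state()['t'])
E
```

```text
[ 423.43565191 -307.25798922   92.7652613 ] [ 0.9  0.2 -0.1] 34.1667
36.4
```

View pics/l3.png

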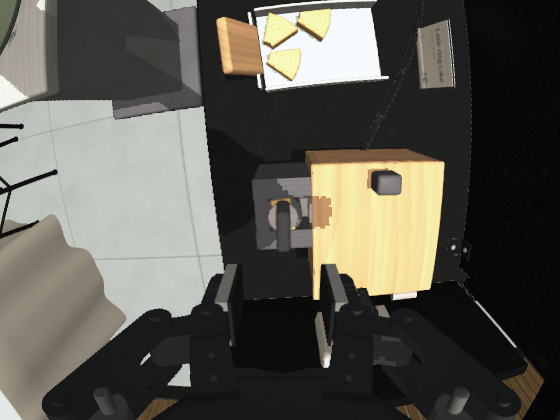

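View pics/l4.png

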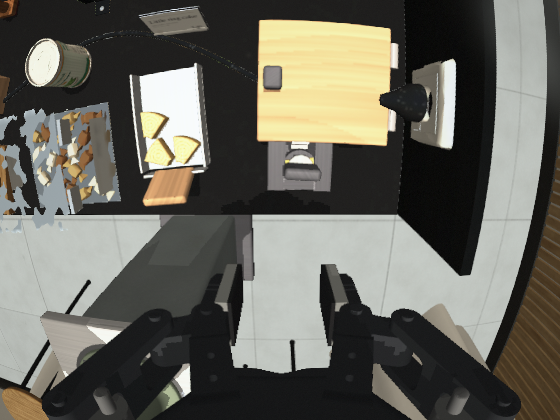

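```bash
cat >> h.py <<'E'
BY=-0.017
BIN=np.array([503.7,-329.8,0.])
RB=Rn.from_euler('z',BY)
def b2w(p): return BIN+RB.apply(p)
HINGE=b2w([0,-60,80])
def lidpose(th,k=0.5,d=6):
    Rl=RB*Rn.from_euler('x',th)
    piv=HINGE+Rl.apply([0,106,18])
    Rt=RB*Rn.from_euler('x',k*th)*Rn.from_euler('xyz',[np.pi,0,np.pi/2])
    return piv+Rt.apply([0,0,d]),Rt.as_euler('xyz')
E
python3 - <<'E'
from h import *
for th in np.arange(0,1.5,.15):
    p,o=lidpose(th); q=solve_ik(p,o); print(round(th,2),p.round(1),o.round(2),None if q is None else q.round(2))
p,o=lidpose(0)
bot.move_ptp(p+[0,0,80],o); bot.movel(p+[0,0,25]); s=bot.get_state(); print(s['tcp_pos'],s['t']); snap('wrist','p1')
E
```

```text
0.0 [ 504.5 -283.8   92. ] [3.14 0.   1.55] [-0.64  0.5  -0.3   0.76  0.    0.95]
0.15 [ 504.4 -287.2  107.7] [ 3.14 -0.07  1.55] [-0.68  0.52 -0.24  0.86  0.06  0.91]
0.3 [ 504.3 -293.   122.6] [ 3.14 -0.15  1.55] [-0.71  0.54 -0.16  0.97  0.11  0.87]
0.45 [ 504.2 -300.8  136.5] [ 3.14 -0.22  1.55] [-0.75  0.57 -0.08  1.07  0.17  0.82]
0.6 [ 504.  -310.7  149. ] [ 3.14 -0.3   1.55] [-0.79  0.61  0.01  1.18  0.21  0.78]
0.75 [ 503.8 -322.3  159.8] [ 3.14 -0.38  1.55] [-0.82  0.66  0.11  1.29  0.26  0.73]
0.9 [ 503.6 -335.4  168.8] [ 3.14 -0.45  1.55] [-0.86  0.72  0.21  1.4   0.29  0.68]
1.05 [ 503.4 -349.7  175.7] [ 3.14 -0.52  1.55] [-0.89  0.79  0.33  1.52  0.33  0.63]
1.2 [ 503.1 -364.8  180.4] [-3.14 -0.6   1.55] [-0.92  0.87  0.45  1.64  0.36  0.58]
1.35 [ 502.8 -380.4  182.7] [ 3.14 -0.67  1.55] [-0.95  0.96  0.6   1.77  0.38  0.53]
[ 504.41593211 -283.95727945  117.38726863] 38.1917
```

View pics/p1.png

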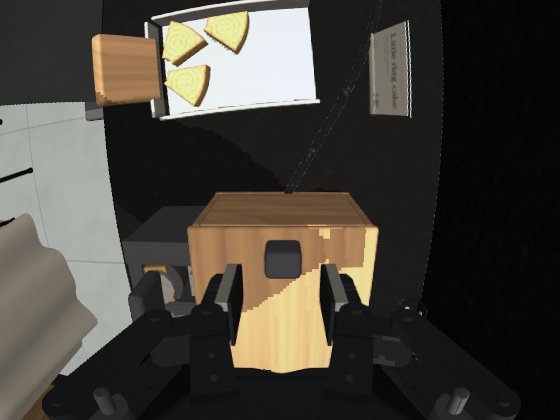

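```bash
python3 - <<'E'
from h import *
p,o=lidpose(0)
print(bot.movel(p,max_speed=60,threshold=8)); s=bot.get_state(); print(s['tcp_pos'],s['contact_force'].round(1))
bot.grip(0,30); s=bot.get_state(); print(s['opening'],s['contact_force'].round(1),s['t'])
for th in (0.08,.16,.24):
    p,o=lidpose(th); bot.movel(p,rot=o,max_speed=60); s=bot.get_state(); print(th,(s['tcp_pos']-p).round(1),s['contact_force'].round(1),s['opening'],s['t'])
snap('side','p2'); crop('p2',(300,140),100,80,6,'p2c')
E
```

```text
False
[ 504.27543552 -283.66593691   91.59716249] [-0.6  0.1  0.2]
0.2268454124523134 [ 2.5  0.1 -0.2] 39.1
0.08 [ 0.8 -0.4  0.1] [ 3.  -0.1 -1.4] 0.22438669022436156 39.3917
0.16 [ 0.7 -0.6 -0.1] [ 4.4 -2.5 -1.9] 0.22471827923471355 39.6833
0.24 [ 0.7 -0.7 -0.2] [ 5.9 -2.9 -2.5] 0.2234404451539716 39.975
```

View pics/p2c.png

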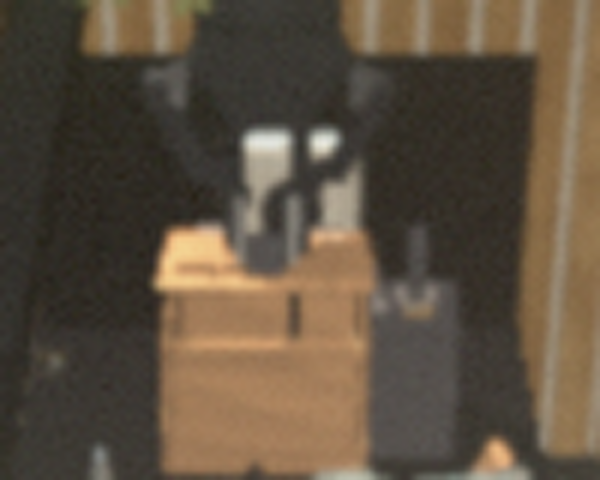

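Lid is rising in the grip (gap at image rows 290–345 of the crop), key stays in the lock. Continue.

```bash
python3 - <<'E'
from h import *
for th in np.arange(.36,1.4,.12):
    p,o=lidpose(th); bot.movel(p,rot=o,max_speed=80); s=bot.get_state(); f=s['contact_force']; print(round(th,2),(s['tcp_pos']-p).round(1),f.round(1),s['wrist_torque'].round(2),s['opening'].round(3),s['t'])
    if np.linalg.norm(f)>25: print('stop');break
snap('side','p3'); crop('p3',(300,130),110,90,6,'p3c')
E
```

```text
Traceback (most recent call last):
AttributeError: 'float' object has no attribute 'round'
```

```bash
python3 - <<'E'
from h import *
for th in np.arange(.48,1.4,.12):
    p,o=lidpose(th); bot.movel(p,rot=o,max_speed=80); s=bot.get_state(); f=s['contact_force']; print(round(th,2),(s['tcp_pos']-p).round(1),f.round(1),s['wrist_torque'].round(2),round(s['opening'],3),s['t'])
    if np.linalg.norm(f)>25: print('stop');break
snap('side','p3'); crop('p3',(300,130),110,90,6,'p3c')
E
```

```text
0.48 [ 0.7 -0.4 -0.6] [ 5.6 -2.2 -2.7] [-0.77 -1.2  -0.29] 0.227 40.6417
0.6 [ 0.6 -0.1 -0.9] [ 5.9 -1.7 -3.8] [-0.81 -1.14 -0.41] 0.227 40.95
0.72 [ 0.6  0.4 -1.1] [ 7.4 -1.1 -3.2] [-0.64 -1.21 -0.42] 0.222 41.2583
0.84 [ 0.6  0.7 -1.1] [ 5.3 -1.2 -2.9] [-0.53 -1.11 -0.56] 0.225 41.5667
0.96 [ 0.6  1.1 -1.1] [ 6.3  0.9 -2. ] [-0.38 -1.08 -0.53] 0.223 41.875
1.08 [ 0.6  1.3 -0.9] [5.3 1.1 0. ] [-0.29 -0.95 -0.5 ] 0.226 42.1833
1.2 [ 0.6  1.5 -0.7] [5.6 0.8 0.3] [-0.02 -0.88 -0.63] 0.222 42.4917
1.32 [ 0.6  1.8 -0.4] [4.5 1.9 1.8] [ 0.18 -0.64 -0.52] 0.224 42.8
```

View pics/p3c.png

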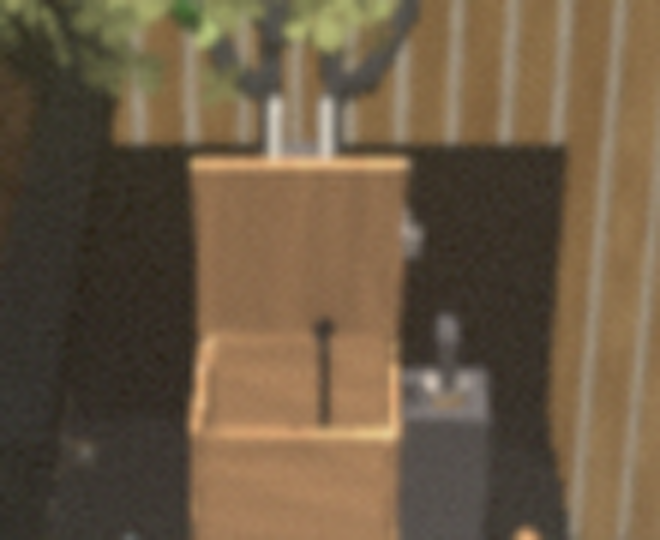

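```bash
python3 - <<'E'
from h import *
for th in (1.4,1.48):
    p,o=lidpose(th); bot.movel(p,rot=o,max_speed=80); s=bot.get_state(); f=s['contact_force']; print(round(th,2),(s['tcp_pos']-p).round(1),f.round(1),s['t'])
bot.dwell(.2); bot.grip(0.45)
Rt=Rn.from_euler('xyz',o); p2=p-Rt.apply([0,0,45]); bot.movel(p2,max_speed=120); s=bot.get_state();print(s['tcp_pos'],s['t'])
bot.movel(p2+[0,60,60],rot=down(np.pi/2-.017)); 
snap('side','p4'); crop('p4',(300,130),110,90,6,'p4c')
E
```

```text
1.4 [0.6 1.8 0.1] [4.  2.3 3.6] 43.1083
1.48 [0.6 1.5 0.6] [4.  1.7 6.2] 43.3667
[ 501.95058875 -424.72979377  215.11042333] 44.4167
```

View pics/p4c.png

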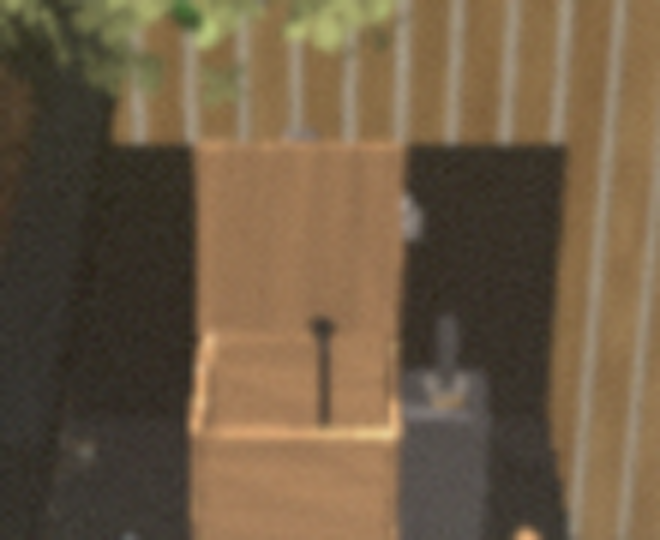

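```bash
python3 - <<'E'
from h import *
bot.move_ptp([370,-100,260],down(0)); snap('wrist','t1')
bot.move_ptp([340,260,220],down(0)); snap('wrist','c1')
bot.move_ptp([340,340,220],down(0)); snap('wrist','c2'); print(bot.get_state()['t'])
E
```

```text
52.55
```

View pics/c1.png

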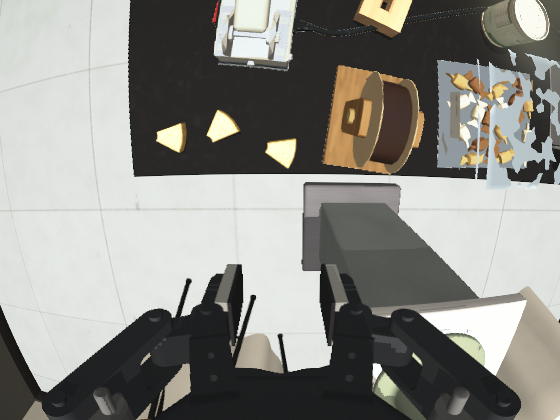

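View pics/c2.png

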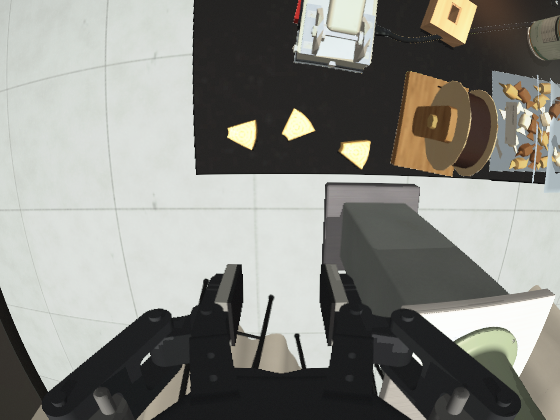

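View pics/t1.png

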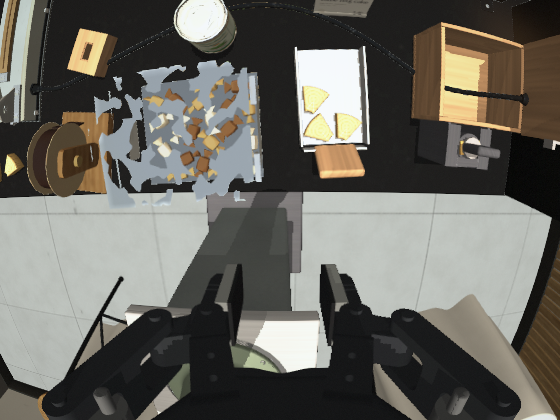

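```bash
cat >> h.py <<'E'
def wedges(t,roi,zt,vmin=200,smin=40):
    m,im=load(t); hsv=cv2.cvtColor(im,cv2.COLOR_BGR2HSV).astype(int); fish=t[0] not in 'sd'
    mk=np.zeros(im.shape[:2],np.uint8); x0,y0,x1,y1=roi
    mk[y0:y1,x0:x1]=((hsv[...,2]>vmin)&(hsv[...,1]>smin)&(hsv[...,0]>15)&(hsv[...,0]<40))[y0:y1,x0:x1]
    mk=cv2.morphologyEx(mk,cv2.MORPH_CLOSE,np.ones((3,3)))
    cs,_=cv2.findContours(mk,cv2.RETR_EXTERNAL,cv2.CHAIN_APPROX_NONE); out=[]
    for c in cs:
        if cv2.contourArea(c)<150: continue
        W=np.array([onz(m,p[0],zt,fish)[:2] for p in c]).astype(np.float32)
        M=cv2.moments(W); ce=np.array([M['m10'],M['m01']])/M['m00']
        Mp=cv2.moments(c); px=(Mp['m10']/Mp['m00'],Mp['m01']/Mp['m00'])
        h=cv2.convexHull(W); tri_=cv2.minEnclosingTriangle(h.reshape(-1,1,2))[1].reshape(3,2)
        # apex = vertex farthest from contour points (inner end truncated)
        dd=[np.min(np.linalg.norm(W-v,axis=1)) for v in tri_]; ap=tri_[int(np.argmax(dd))]
        ax=ce-ap; ax/=np.linalg.norm(ax); n=np.array([-ax[1],ax[0]])
        s=(W-ce)@ax; u=(W-ce)@n
        out.append(dict(px=px,c=ce,area=M['m00'],ax=ax,yaw=float(np.arctan2(ax[1],ax[0])),len=(s.min(),s.max()),wid=(u.min(),u.max()),dd=np.round(dd,1)))
    return sorted(out,key=lambda o:-o['c'][1])
E
python3 - <<'E'
from h import *
for t,roi in (('c1',(145,95,305,175)),('c2',(215,95,380,175))):
    for o in wedges(t,roi,19): print(t,np.round(o['px'],1),o['c'].round(1),'yaw',round(o['yaw'],2),'A',round(o['area']),np.round(o['len'],1),np.round(o['wid'],1),o['dd'])
a=wedges('c1',(145,95,305,175),19);b=wedges('c2',(215,95,380,175),19)
for x,y in zip(a,b): print(T(('c1',*x['px']),('c2',*y['px'])))
crop('c1',(225,130),160,90,5,'c1c')
E
```

```text
c1 [171.1 137.3] [395.5 379. ] yaw -1.7 A 578 [-17.5  13.1] [-14.5  15.4] [ 5.1 13.   2.9]
c1 [220.9 126.6] [404.6 322.7] yaw -0.82 A 597 [-16.9  12.7] [-15.5  14.8] [ 3.1  3.9 13.6]
c1 [282.1 151. ] [377.7 258.1] yaw -1.82 A 599 [-17.5  12.8] [-15.4  15.8] [ 3.   3.5 13.4]
c2 [243.4 133.7] [395.9 379.5] yaw -1.68 A 576 [-17.1  12.7] [-15.4  15.5] [ 4.8 13.   1.2]
c2 [297.2 125.4] [404.6 323.1] yaw -0.84 A 595 [-17.2  13. ] [-15.2  15.9] [ 4.8 12.3  3.5]
c2 [356.6 151.9] [377.8 258.5] yaw -1.82 A 601 [-17.   12.8] [-15.5  15.3] [ 4.  3. 13.]
(array([395.6, 379.8,  16.1]), array([0.2, 0.2]))
(array([404.5, 323. ,  16.7]), array([0.1, 0.1]))
(array([377.5, 258.1,  16.5]), array([0.1, 0.1]))
```

View pics/c1c.png

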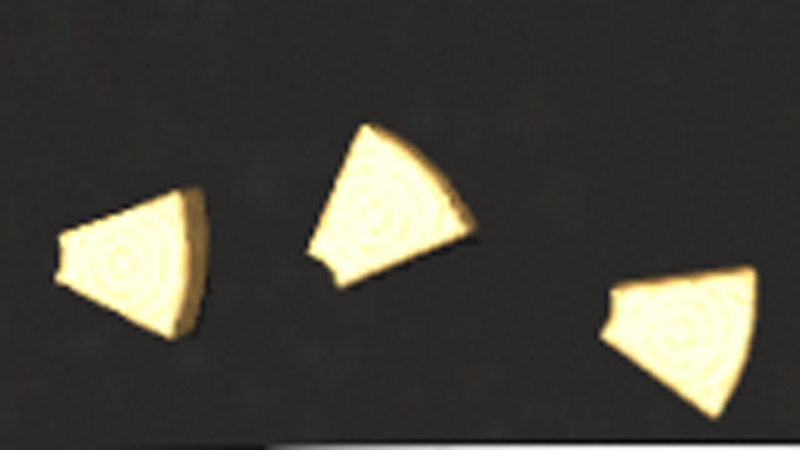

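```bash
python3 - <<'E'
from h import *
print(crop('t1',(333,110),110,150,5,'t1t'),crop('b0',(282,140),120,160,5,'b0t'))
a=cv2.imread('pics/t1t.png');b=cv2.imread('pics/b0t.png'); print(a.shape,b.shape)
o=np.zeros((600,800,3),np.uint8); a=cv2.resize(a,None,fx=.72,fy=.72);b=cv2.resize(b,None,fx=.72,fy=.72)
o[:a.shape[0],:a.shape[1]]=a; o[:b.shape[0],400:400+b.shape[1]]=b; cv2.imwrite('pics/tt.png',o)
E
```

```text
(278, 35) (222, 60)
(750, 550, 3) (800, 600, 3)Traceback (most recent call last):
  File "<stdin>", line 5, in <module>
ValueError: could not broadcast input array from shape (576,432,3) into shape (576,400,3)
```

```bash
python3 - <<'E'
from h import *
print(crop('t1',(333,110),100,150,4,'t1t'),crop('b0',(282,140),100,150,4,'b0t'))
a=cv2.imread('pics/t1t.png');b=cv2.imread('pics/b0t.png')
cv2.imwrite('pics/tt.png',np.hstack([a,b]))
E
```

```text
(283, 35) (232, 65)
```

View pics/tt.png

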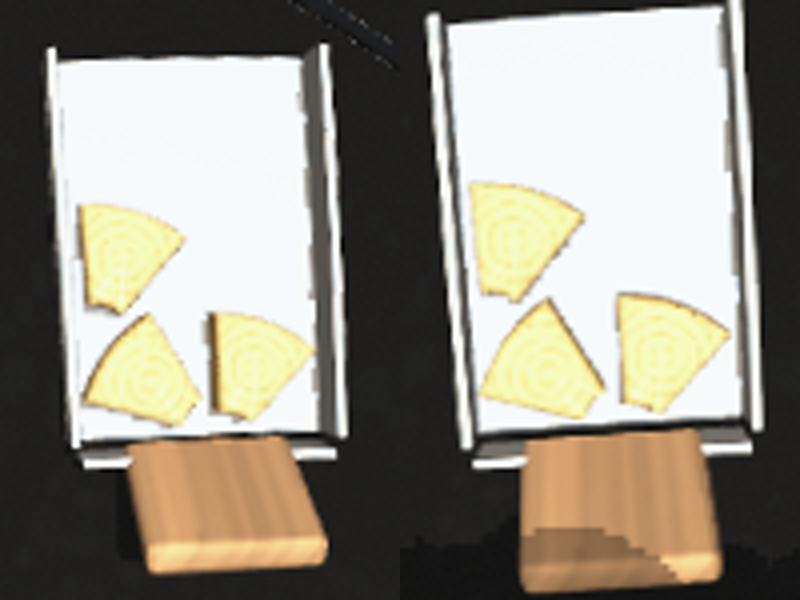

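```bash
cat >> h.py <<'E'
def frame2(P):  # not used
    pass
E
python3 - <<'E'
from h import *
g={'t1':lambda u,v:('t1',283+u/4,35+v/4),'b0':lambda u,v:('b0',232+u/4,65+v/4),'b1':lambda u,v:('b1',135+u/4.5,55+v/4.5)}
pts={'FL':[(48,48),(28,14),(138,85)],'FR':[(328,45),(343,0),(470,40)],'BL':[(75,445),(68,448),(190,557)],'BR':[(345,437),(361,430),(508,525)]}
P={}
for k,v in pts.items():
    r=T(*[g[t](*c) for t,c in zip(('t1','b0','b1'),v)]); P[k]=r[0]; print(k,r)
ex=P['FL']-P['BL']+P['FR']-P['BR']; ey=P['FL']-P['FR']+P['BL']-P['BR']
print('len',np.linalg.norm(ex)/2,'wid',np.linalg.norm(ey)/2,'yaw',np.arctan2(ex[1],ex[0]),np.arctan2(-ey[0],ey[1]),'centre',sum(P.values())/4)
# lip floor corners z=3 in t1
for t,c in (('t1',(57,62)),('t1',(303,57)),('b0',(45,24)),('b0',(325,8))):
    m,_=load(t); a=g[t](*c); print(t,onz(m,a[1:],3,1))
yaw=np.arctan2(ex[1],ex[0]); 
for t,roi in (('t1',(290,80,370,145)),('b0',(240,105,320,175))):
    for o in wedges(t,roi,22,smin=50): print(t,o['c'].round(1),o['area'].__round__(),round(o['yaw'],2),Rn.from_euler('z',-yaw).apply([*o['c']-(sum(P.values())/4)[:2],0]).round(1))
E
```

```text
FL (array([ 526.1, -116.9,   26.1]), array([0.2, 0.3, 0.1]))
FR (array([ 530.8, -198.4,   26.3]), array([0.5, 0.8, 0.3]))
BL (array([ 409.3, -125.6,   27.6]), array([0.9, 0.4, 0.8]))
BR (array([ 414.4, -205.5,   25.8]), array([0.1, 0.2, 0.3]))
len 116.868387513476 wid 80.85258190064187 yaw 0.06764961363597242 0.06064425742614117 centre [ 470.15 -161.6    26.45]
t1 [ 526.17356625 -120.67290894    3.        ]
t1 [ 531.58786567 -196.05363685    3.        ]
b0 [ 526.47691752 -118.58546653    3.        ]
b0 [ 531.00656989 -196.34422168    3.        ]
t1 [ 466.8 -138.5] 578 -0.29 [-1.8 23.2  0. ]
t1 [ 430.3 -145.2] 579 0.94 [-38.7  19.1   0. ]
t1 [ 435.7 -177.8] 573 -0.3 [-35.5 -13.9   0. ]
b0 [ 466.8 -139.1] 593 -0.3 [-1.8 22.7  0. ]
b0 [ 430.6 -145.6] 577 0.95 [-38.4  18.6   0. ]
b0 [ 436.  -178.1] 595 -0.32 [-35.2 -14.2   0. ]
```

```bash
python3 - <<'E'
from h import *
print('hub',T(('c1',349,131),('c2',419,131)),T(('c1',353,97),('c2',425,104)))
print('base corners',T(('c1',338,66),('c2',408,72)),T(('c1',323,164),('c2',392,167)))
print('wheel rim',T(('c1',362,118),('c2',427,118)))
print('sealer front',T(('c1',217,64),('c2',294,62)),T(('c1',293,70),('c2',362,72)))
for s_ in (0.85,): pass
for p,psi in (([395.7,381.5,6],3.02),([404.6,322.9,6],.74+np.pi),([377.6,258.3,6],-.25+np.pi),([510,-143,9],1.635)):
    q=solve_ik(p,down(psi)); print(psi,None if q is None else q.round(2))
E
```

```text
hub (array([402.6, 187.7,  21.1]), array([2.1, 2.1])) (array([435.8, 186. ,  29.6]), array([0.7, 0.7]))
base corners (array([471.2, 197.9,   6.8]), array([0.1, 0.1])) (array([361.4, 212.7,   7.2]), array([0.8, 0.8]))
wheel rim (array([417.4, 169. ,   0.7]), array([2.7, 2.7]))
sealer front (array([472.5, 326.6,  15.2]), array([0.1, 0.1])) (array([469.1, 245.5, -19.9]), array([0.4, 0.4]))
3.02 [ 0.63  0.58 -0.45  0.54  0.    0.75]
3.8815926535897933 [ 0.53  0.54 -0.54  0.49  0.   -0.21]
2.891592653589793 [ 0.44  0.46 -0.7   0.41  0.    0.69]
1.635 [-0.41  0.55 -0.51  0.52  0.    1.09]
```

```bash
cat >> h.py <<'E'
TY=0.064; TC=np.array([470.1,-161.6,0.])
def t2w(p): return TC+Rn.from_euler('z',TY).apply(p)
def strays():
    m=imaging.camera_model('wrist'); im=imaging.capture('wrist'); import json
    n=f"st{int(bot.get_state()['t']*100)}"; cv2.imwrite(f'pics/{n}.png',im); json.dump({k:np.array(v).tolist() for k,v in m.items()},open(f'pics/{n}.json','w'))
    o=wedges(n,(0,0,560,420),19)
    return [w for w in o if 400<w['area']<850 and 335<w['c'][0]<460 and 215<w['c'][1]<520]
def pick(c,yaw,zt=6):
    g=np.array([*c,0])+np.array([np.cos(yaw),np.sin(yaw),0])*-2.2
    psi=(yaw+np.pi/2)%np.pi
    if psi<1.4: psi+=np.pi
    bot.grip(0.48,25)
    bot.move_ptp(g+[0,0,90],down(psi)); bot.movel(g+[0,0,zt],max_speed=150)
    s=bot.get_state(); print('pick at',s['tcp_pos'].round(1),s['contact_force'].round(1))
    bot.grip(0,25); s=bot.get_state(); print('open',round(s['opening'],3))
    bot.movel(g+[0,0,140],max_speed=200); s=bot.get_state(); print('lifted',round(s['opening'],3),s['t'])
def place(tx,ty,z,psi,rel=.43):
    w=t2w([tx,ty,0])
    bot.move_ptp(w+[0,0,130],down(psi)); bot.movel(w+[0,0,z],max_speed=150,threshold=8)
    s=bot.get_state(); print('place at',s['tcp_pos'].round(1),s['contact_force'].round(1),round(s['opening'],3))
    bot.grip(rel); bot.movel(w+[0,0,130],max_speed=200); print('t',bot.get_state()['t'])
E
python3 - <<'E'
from h import *
pick((395.7,379.6),-1.69)
snap('wrist','q1')
place(44,18,11,TY+np.pi/2)
snap('wrist','q2')
E
```

```text
pick at [396.3 382.1   6.4] [-0.5 -0.2  0.4]
open 0.352
lifted 0.354 57.2833
place at [ 511.3 -139.5    9.8] [ 0.2 -0.4  4.3] 0.351
t 61.0667
```

View pics/q1.png

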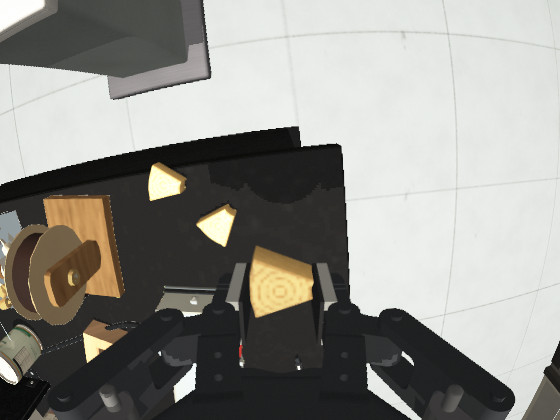

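View pics/q2.png

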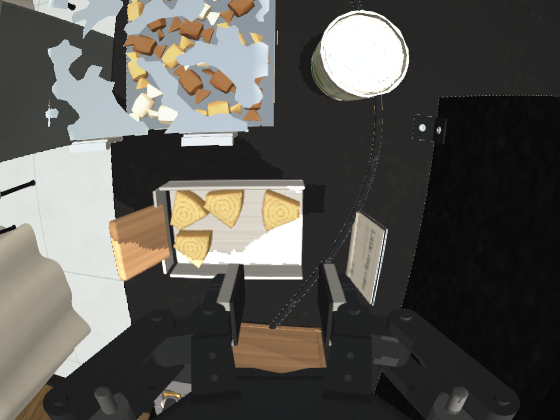

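```bash
python3 - <<'E'
from h import *
bot.move_ptp([440,280,190],down(2.9))
S=strays()
for o in S: print(o['c'].round(1),round(o['yaw'],2),round(o['area']),np.round(o['len'],1))
o=S[0]; assert np.hypot(*(o['c']-[404.6,322.9]))<6 
pick((o['c']+[404.6,322.9])/2,o['yaw'])
place(44,-19,11,TY+np.pi/2)
snap('wrist','q3')
E
```

```text
[404.9 322.1] -0.83 511 [-15.8  11.6]
[363.1 280. ] -1.84 483 [-16.1  11.5]
pick at [404.  324.4   6.7] [-0.7  0.3 -0.1]
open 0.348
lifted 0.347 65.5917
place at [ 513.6 -176.3    9.9] [-0.1 -0.   6.4] 0.348
t 69.2583
```

View pics/q3.png

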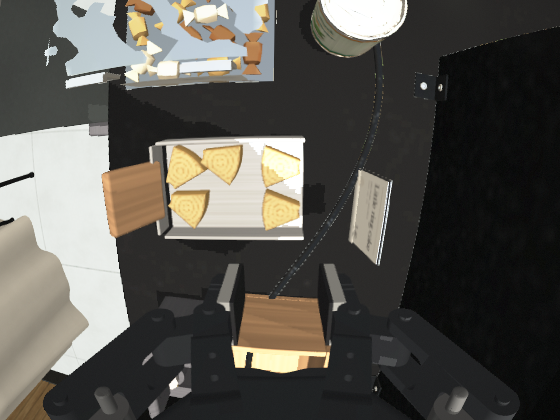

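```bash
python3 - <<'E'
from h import *
bot.move_ptp([440,280,190],down(2.9))
S=strays()
for o in S: print(o['c'].round(1),round(o['yaw'],2),round(o['area']),np.round(o['len'],1),np.round(o['px'],0))
bot.move_ptp([330,280,190],down(0.0)); snap('wrist','e1')
for o in strays(): print(o['c'].round(1),round(o['yaw'],2),round(o['area']),np.round(o['len'],1),np.round(o['px'],0))
print(bot.get_state()['t'])
E
```

```text
[363. 280.] -1.86 484 [-16.   11.5] [262. 115.]
[360.1 280.2] -1.86 587 [-16.7  12.7] [280. 162.]
73.925
```

View pics/e1.png

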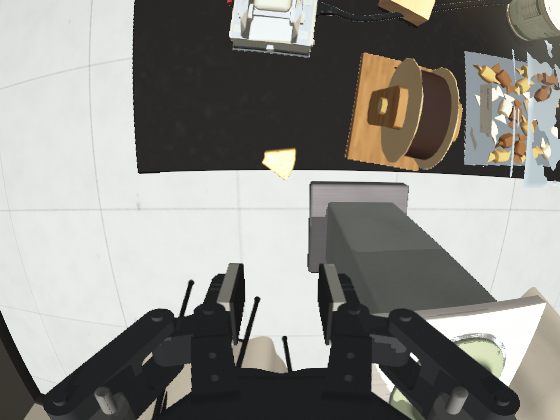

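```bash
python3 - <<'E'
from h import *
pick((361,280.1),-1.86)
snap('wrist','e2')
place(-30,3,30,TY+np.pi,rel=.45)
bot.move_ptp([390,-160,240],down(np.pi/2)); snap('wrist','e3'); print(bot.get_state()['t'])
E
```

```text
pick at [361.9 282.4   6.4] [ 0.4  0.1 -0.4]
open 0.352
lifted 0.349 78.775
place at [ 438.7 -159.    28.6] [0.4 0.5 3.9] 0.352
t 82.075
83.5333
```

View pics/e3.png

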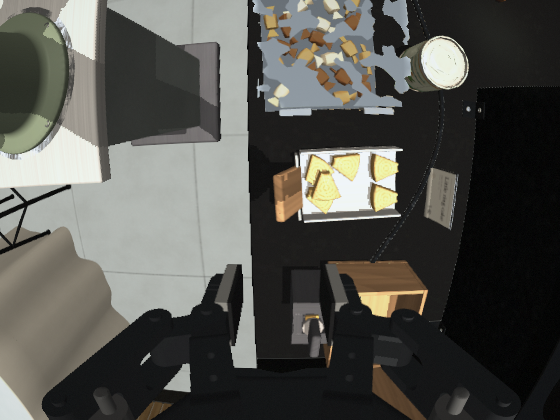

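```bash
cat >> h.py <<'E'
def trayR(yaw,tilt=0): return Rn.from_euler('z',yaw)*Rn.from_euler('y',tilt)
_c,_s=np.cos(.4363),np.sin(.4363)
RG=Rn.from_matrix(np.array([[0,-1,0],[-_c,0,-_s],[_s,0,-_c]]).T)  # columns tool x,y,z in tray frame
GRIP=np.array([-76,0,45.])
def tcp_for(origin,R,dg=(0,0,0)):
    # TCP pose so grasp point (19 behind TCP) sits at tray grip point (+dg in tool frame)
    Rt=R*RG; g=np.array(origin)+R.apply(GRIP)
    return g+Rt.apply(np.array([0,0,19.])+np.array(dg)),Rt.as_euler('xyz')
E
python3 - <<'E'
from h import *
print(RG.as_matrix().round(2),np.linalg.det(RG.as_matrix()))
g={'t1':lambda u,v:('t1',283+u/4,35+v/4),'b0':lambda u,v:('b0',232+u/4,65+v/4),'b1':lambda u,v:('b1',135+u/4.5,55+v/4.5)}
for v in ([(152,573),(122,590),(222,710)],[(327,567),(320,580),(432,697)]):
    X,e=T(*[g[t](*c) for t,c in zip(('t1','b0','b1'),v)]); print(X,e,Rn.from_euler('z',-TY).apply(X-TC).round(1))
p,o=tcp_for(TC,trayR(TY)); print(p,o,solve_ik(p,o)); q,oq=tcp_for(TC,trayR(TY),(0,0,-60)); print(q,solve_ik(q,oq))
for tilt in (0,.3,.6,.9,1.1):
    R=trayR(-np.pi/2+BY,tilt); lip=b2w([0,25,105]); org=lip-R.apply([59,0,3]); p,o=tcp_for(org,R); q=solve_ik(p,o); print(tilt,p.round(0),o.round(2),None if q is None else q.round(2))
E
```

```text
[[ 0.   -0.91  0.42]
 [-1.    0.    0.  ]
 [ 0.   -0.42 -0.91]] 0.9999999999999993
[ 381.  -143.    66.6] [0.8 0.8 0.2] [-87.7  24.3  66.6]
[ 383.  -191.6   64.3] [0.7 0.4 0.3] [-88.8 -24.4  64.3]
[ 402.26834725 -165.94716272   27.77989259] [-2.70529265  0.         -1.50679633] [-0.79434093  0.28556076 -1.11243671 -0.12305279  0.32551633 -2.38020751]
[ 376.9649187  -167.56879683   82.15917915] [-0.85875634  0.0984946  -1.09029821  0.10764965  0.34364038 -2.44565198]
0 [ 506. -178.  130.] [-2.71  0.    3.12] [-0.24  0.37 -0.51  0.59 -0.42 -0.25]
0.3 [ 506. -191.  166.] [-3.01  0.    3.12] [-0.43  0.33 -0.37  0.81 -0.12 -0.41]
0.6 [ 506. -214.  197.] [2.98 0.   3.12] [-0.61  0.41 -0.17  1.08  0.14 -0.6 ]
0.9 [ 505. -245.  220.] [2.68 0.   3.12] [-0.77  0.58  0.08  1.4   0.33 -0.8 ]
1.1 [ 505. -269.  229.] [2.48 0.   3.12] [-0.85  0.74  0.28  1.64  0.43 -0.95]
```

```bash
python3 - <<'E'
from h import *
bot.grip(0.25,100)
R=trayR(TY)
for b in (-150,-60): p,o=tcp_for(TC,R,(0,0,b)); print(p.round(1),solve_ik(p,o))
p,o=tcp_for(TC,R,(0,0,-150)); bot.move_ptp(p,o); p,o=tcp_for(TC,R,(0,0,-60)); bot.movel(p,max_speed=120); s=bot.get_state(); print((s['tcp_pos']-p).round(2),s['qpos'].round(2),s['t'])
snap('wrist','f1'); snap('side','f1d'); crop('f1d',(320,185),100,90,6,'f1dc')
E
```

```text
[ 339.  -170.   163.7] [-0.97116588 -0.14120086 -1.00701449  0.47135277  0.37191925 -2.5618148 ]
[ 377.  -167.6   82.2] [-0.85875634  0.0984946  -1.09029821  0.10764965  0.34364038 -2.44565198]
[ 0.03 -0.04  0.21] [-0.86  0.1  -1.09  0.11  0.34 -2.45] 87.7333
```

View pics/f1.png

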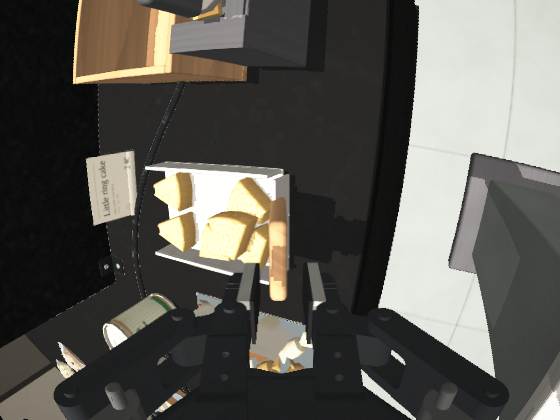

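View pics/f1dc.png

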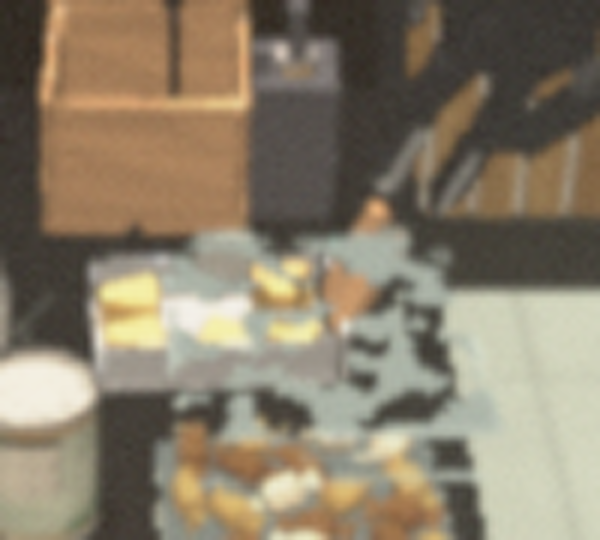

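```bash
python3 - <<'E'
from h import *
R=trayR(TY); p,o=tcp_for(TC,R,(0,0,-6)); print(bot.movel(p,max_speed=60,threshold=7)); s=bot.get_state(); print((s['tcp_pos']-p).round(2),s['contact_force'].round(1))
bot.grip(0,100); bot.dwell(.2); s=bot.get_state(); print(s['opening'],(s['tcp_pos']-p).round(2),s['contact_force'].round(1),s['t'])
bot.movel(p+[0,0,15],max_speed=40); s=bot.get_state(); print(s['opening'],(s['tcp_pos']-p).round(2),s['contact_force'].round(1),s['wrist_torque'].round(2),s['t'])
snap('wrist','f2'); snap('side','f2d'); crop('f2d',(320,185),100,90,6,'f2dc')
E
```

```text
False
[ 0.02 -0.05  0.16] [ 0.6 -0.1 -0.3]
0.10363712704639419 [ 1.27 -0.37  1.04] [1.1 1.6 7.6] 89.3417
0.10704027318468749 [-0.12 -0.12 15.11] [-0.  -0.4 -3.5] [-0.04  0.8   0.01] 89.8667
```

View pics/f2.png

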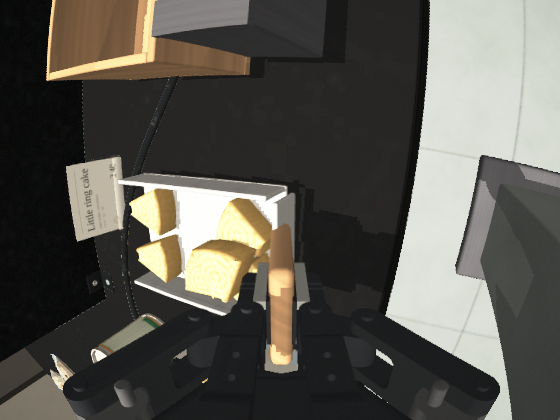

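View pics/f2dc.png

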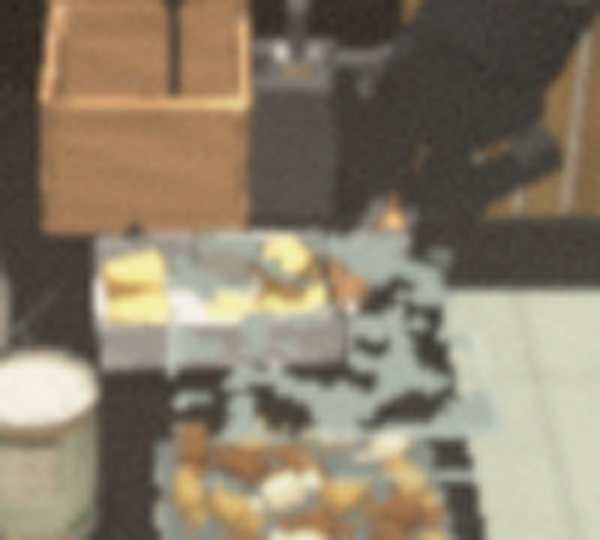

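```bash
python3 - <<'E'
from h import *
DG=(0,0,-6)
R=trayR(TY); p,o=tcp_for(TC+[0,0,140],R,DG); bot.movel(p,rot=o,max_speed=100)
print(bot.get_state()['qpos'].round(2))
R2=trayR(-np.pi/2+BY); lip=b2w([0,25,150]); p,o=tcp_for(lip-R2.apply([59,0,3]),R2,DG)
# intermediate
Rm=trayR(-.75); om=tcp_for([0,0,0],Rm,DG)[1]; pm=(np.array(bot.get_state()['tcp_pos'])+p)/2+[0,15,0]
bot.movel(pm,rot=om,max_speed=50); s=bot.get_state(); print(s['tcp_pos'].round(1),s['qpos'].round(2),s['t'])
bot.movel(p,rot=o,max_speed=50); s=bot.get_state(); print((s['tcp_pos']-p).round(1),s['qpos'].round(2),s['t'],s['opening'])
snap('wrist','f3'); snap('side','f3d'); crop('f3d',(300,160),130,100,5,'f3dc')
E
```

```text
[-0.8  -0.07 -0.92  0.42  0.33 -2.39]
[ 452.4 -155.3  175.9] [-0.39 -0.   -0.87  0.3  -0.15 -1.24] 92.6
[-0.4  0.  -0.1] [-0.24  0.3  -0.45  0.72 -0.42 -0.24] 93.8917 0.10700443024039304
```

View pics/f3.png

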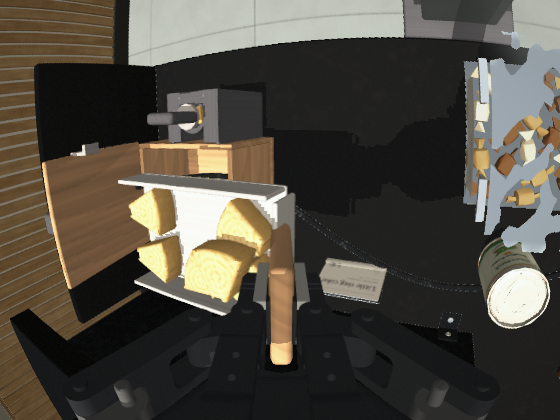

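View pics/f3dc.png

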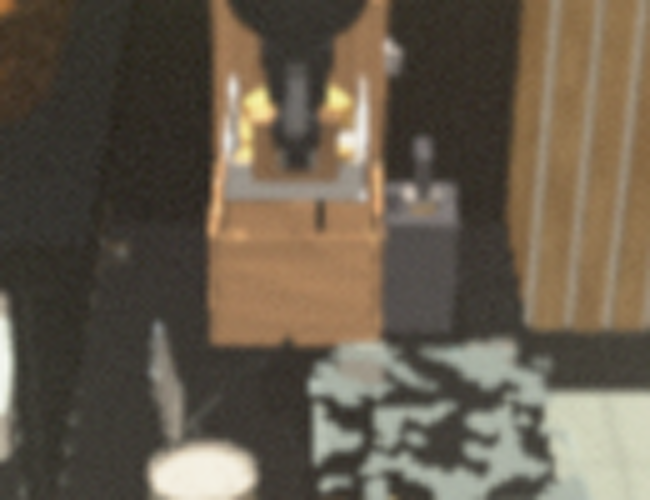

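```bash
cat >> h.py <<'E'
DG=(0,0,-6)
def pour(tilt,ly=25,lz=105):
    R=trayR(-np.pi/2+BY,tilt); lip=b2w([0,ly,lz]); return tcp_for(lip-R.apply([59,0,3]),R,DG)
E
python3 - <<'E'
from h import *
p,o=pour(0); bot.movel(p,rot=o,max_speed=60)
for t in (.25,.4,.55):
    p,o=pour(t); bot.movel(p,rot=o,max_speed=50)
s=bot.get_state(); print((s['tcp_pos']-p).round(1),s['t'],s['contact_force'].round(1))
snap('wrist','f4'); snap('side','f4d'); crop('f4d',(300,160),130,100,5,'f4dc')
E
```

```text
[-0.2  0.5 -0.5] 96.8083 [ 1.3  0.6 -3. ]
```

View pics/f4.png

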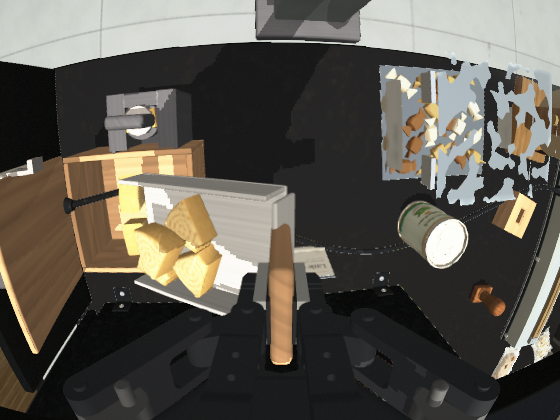

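```bash
python3 - <<'E'
from h import *
for t in (.7,.85,1.0):
    p,o=pour(t,25+10*(t-.55),105+20*(t-.55)); bot.movel(p,rot=o,max_speed=50)
bot.dwell(.4)
s=bot.get_state(); print((s['tcp_pos']-p).round(1),s['t'],s['contact_force'].round(1))
snap('wrist','f5'); snap('side','f5d'); crop('f5d',(300,160),130,100,5,'f5dc')
E
```

```text
[0.1 0.3 0.3] 98.9833 [-0.2  0.2 -0.9]
```

View pics/f5.png

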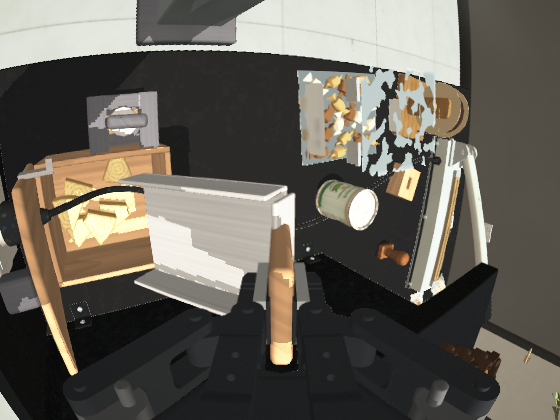

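View pics/f5dc.png

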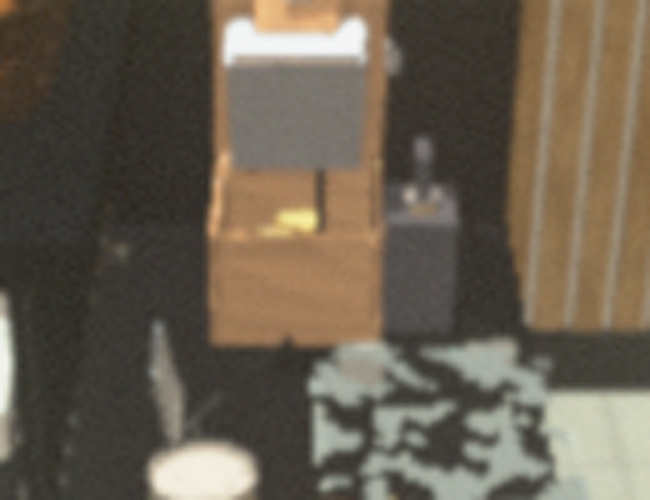

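```bash
python3 - <<'E'
from h import *
p,o=pour(.5,40,140); bot.movel(p,rot=o,max_speed=120)
p,o=pour(0,40,160); bot.movel(p,rot=o,max_speed=120)
R=trayR(TY); p0,o0=tcp_for(TC+[0,0,120],R,DG)
om=tcp_for([0,0,0],trayR(-.75),DG)[1]; bot.movel((p+p0)/2+[0,15,0],rot=om,max_speed=70); bot.movel(p0,rot=o0,max_speed=70)
p1,_=tcp_for(TC+[0,0,12],R,DG); bot.movel(p1,max_speed=130)
p2,_=tcp_for(TC+[0,0,-1],R,DG); print(bot.movel(p2,max_speed=25,threshold=5)); s=bot.get_state(); print((s['tcp_pos']-p2).round(2),s['contact_force'].round(1),s['t'])
snap('side','h1d'); crop('h1d',(320,185),100,90,6,'h1dc'); snap('wrist','h1')
E
```

```text
True
[ 0.23 -0.28  2.13] [-3.1  0.9  7.7] 103.9833
```

View pics/h1dc.png

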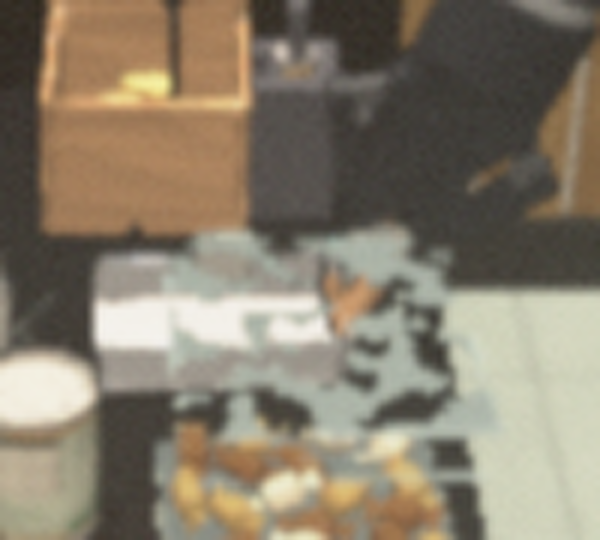

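View pics/h1.png

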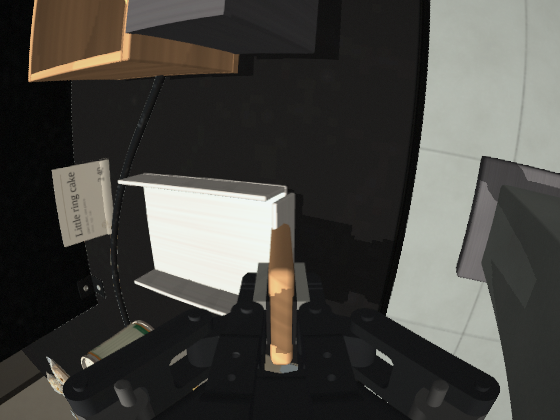

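```bash
python3 - <<'E'
from h import *
bot.grip(0.25); R=trayR(TY); p,o=tcp_for(TC,R,(0,0,-70)); bot.movel(p,max_speed=120); p,o=tcp_for(TC,R,(0,0,-160)); bot.movel(p,max_speed=150)
snap('wrist','h2'); 
bot.grip(0.45,30)
th=1.48; p,o=lidpose(th); Rt=Rn.from_euler('xyz',o); p2=p-Rt.apply([0,0,45])
bot.move_ptp([440,-200,300],down(np.pi/2)); bot.move_ptp(p2+[0,60,60],down(np.pi/2-.017)); snap('wrist','h3')
bot.movel(p2,rot=o); s=bot.get_state(); print((s['tcp_pos']-p2).round(1),s['t']); snap('wrist','h4'); snap('side','h4d'); crop('h4d',(300,140),110,90,6,'h4dc')
E
```

```text
[0.3 0.1 0.6] 111.425
```

View pics/h2.png

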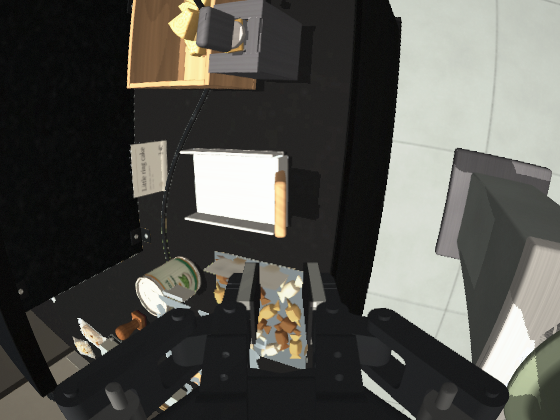

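View pics/h3.png

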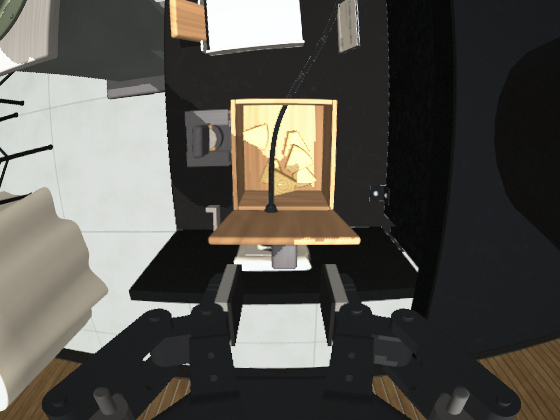

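View pics/h4.png

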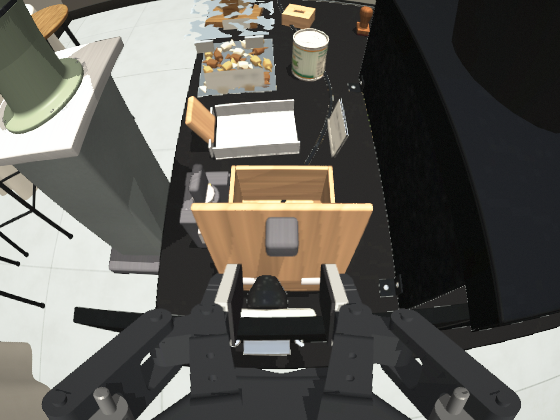

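```bash
python3 - <<'E'
from h import *
th=1.48; p,o=lidpose(th); print(bot.movel(p,max_speed=80,threshold=8)); s=bot.get_state(); print((s['tcp_pos']-p).round(1),s['contact_force'].round(1))
bot.grip(0,30); s=bot.get_state(); print(s['opening'],s['contact_force'].round(1))
for th in np.arange(1.36,-.01,-.136):
    p,o=lidpose(th); bot.movel(p,rot=o,max_speed=80); s=bot.get_state(); f=s['contact_force']; print(round(th,2),(s['tcp_pos']-p).round(1),f.round(1),round(s['opening'],3),s['t'])
    if np.linalg.norm(f)>18 or s['opening']<.15: print('stop');break
snap('side','i1'); crop('i1',(300,140),110,90,6,'i1c')
E
```

```text
False
[ 0.1 -0.1  0.8] [ 0.1 -0.3  0.1]
0.2262301383856889 [ 3.2 -1.3  3.2]
1.36 [ 0.6 -0.2  0.6] [ 3.6 -3.2  1.7] 0.221 112.8417
1.22 [ 0.6 -0.1 -0.1] [ 5.  -2.4 -0.7] 0.225 113.1667
1.09 [ 0.6 -0.1 -0.3] [ 6.  -1.1 -1.6] 0.22 113.5
0.95 [ 0.6  0.1 -0.3] [ 6.7 -1.  -0.7] 0.224 113.8333
0.82 [ 0.6 -0.1 -0.1] [ 5.6 -1.3 -1. ] 0.224 114.1667
0.68 [ 0.6  0.  -0.1] [ 6.2 -0.9  0. ] 0.222 114.5
0.54 [ 0.7  0.1 -0.1] [ 6.2  0.  -0.3] 0.225 114.8333
0.41 [ 0.7  0.3 -0.2] [5.5 0.8 0.1] 0.225 115.1667
0.27 [ 0.7  0.4 -0.2] [6.2 0.3 0.3] 0.225 115.5
0.14 [ 0.7  0.4 -0.4] [ 5.5  0.7 -0.1] 0.223 115.8333
0.0 [ 0.8 -0.4  1.8] [ 1.1  2.9 14.6] 0.218 116.1667
```

View pics/i1c.png

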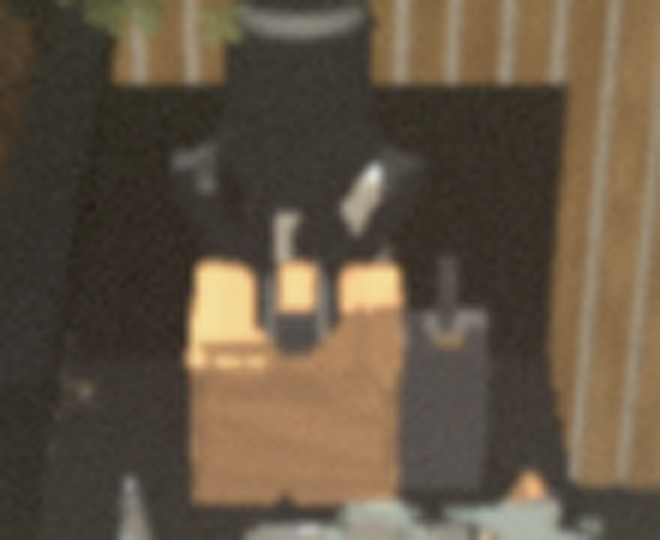

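```bash
python3 - <<'E'
from h import *
p,o=lidpose(0); bot.movel(p+[0,0,2],rot=o); bot.grip(.45); bot.movel(p+[0,0,45],max_speed=150); bot.grip(0)
bot.movel([p[0],p[1],113],max_speed=80)
f0=bot.get_state()['contact_force']
print(bot.movel([p[0],p[1],104],max_speed=15,threshold=6)); s=bot.get_state(); print(s['tcp_pos'],s['contact_force'].round(1),s['t'])
bot.dwell(.2); s=bot.get_state(); print(s['tcp_pos'],(s['contact_force']-f0).round(1))
bot.movel([p[0],p[1],150],max_speed=150); snap('side','i2'); crop('i2',(300,140),110,90,6,'i2c'); print(bot.get_state()['t'])
E
```

```text
True
[ 504.82645606 -284.01263619  107.93118497] [-0.5  0.1  5.6] 118.575
[ 504.83505757 -284.03661731  107.92243945] [ 0.  -0.3  5.7]
119.2583
```

View pics/i2c.png

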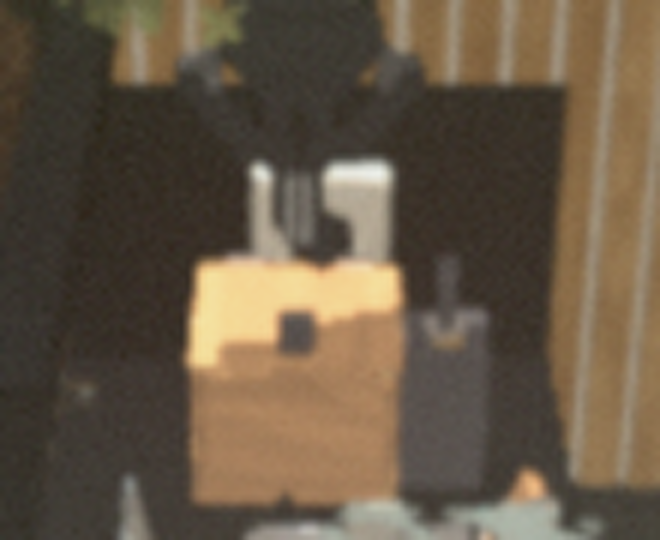

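```bash
python3 - <<'E'
from h import *
bot.grip(.35,50)
psi=np.pi-1.62
bot.move_ptp([424.1,-307.2,190],down(psi)); bot.movel([424.1,-307.2,140],max_speed=120); s=bot.get_state(); print(s['tcp_pos'],s['t'])
snap('wrist','j1'); crop('j1',(281,240),160,120,5,'j1c')
E
```

```text
[ 424.51918986 -306.9028462   139.7417177 ] 120.675
```

View pics/j1c.png

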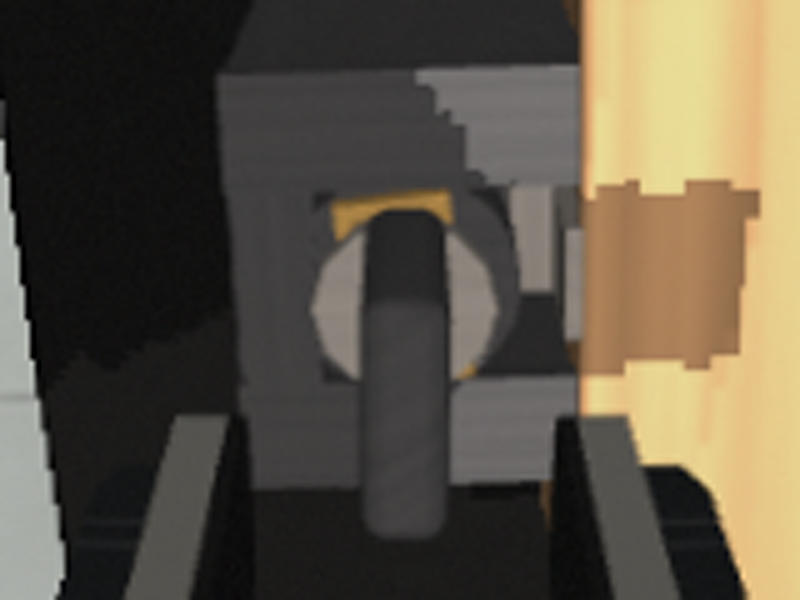

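```bash
python3 - <<'E'
from h import *
P=np.array([424.1,-307.1,93.2])
bot.movel(P,max_speed=60); s=bot.get_state(); print(s['tcp_pos'],s['contact_force'].round(1))
bot.grip(0,50); s=bot.get_state(); print(s['opening'],s['contact_force'].round(1),s['tcp_pos'])
for y in np.linspace(-1.62,.07,5)[1:]:
    bot.movel(P,rot=down(np.pi+y)); s=bot.get_state(); print(y,s['tcp_pos'].round(2),s['contact_force'].round(1),s['wrist_torque'].round(2),s['orientation'].round(3),s['t'])
bot.dwell(.3)
bot.movel(P,rot=down(np.pi-.017)); s=bot.get_state(); print(s['contact_force'].round(1),s['wrist_torque'].round(2),s['opening'])
snap('wrist','j2'); crop('j2',(281,240),160,120,5,'j2c')
E
```

```text
[ 424.30524062 -307.29078266   93.41133743] [-0.3  0.2 -0.1]
0.10661494811535475 [ 0.6 -0.3  1.4] [ 424.64323698 -307.42277949   93.69339045]
-1.1975 [ 424.69 -307.21   93.65] [1.9 0.8 3.5] [ 0.21 -0.34 -0.  ] [3.140e+00 1.000e-03 1.943e+00] 122.5417
-0.775 [ 424.73 -307.25   93.66] [2.4 1.8 6.1] [ 0.35 -0.49  0.02] [3.141e+00 1.000e-03 2.364e+00] 123.1167
-0.35250000000000004 [ 424.85 -307.24   93.68] [2.8 2.  4.8] [ 0.36 -0.57  0.  ] [3.141e+00 2.000e-03 2.787e+00] 123.6917
0.07 [ 424.82 -307.2    93.67] [1.9 1.  5.1] [ 0.39 -0.58 -0.  ] [-3.141e+00  2.000e-03 -3.074e+00] 124.2667
[1.5 1.  5.2] [ 0.15 -0.27  0.04] 0.1064404063163814
```

View pics/j2c.png

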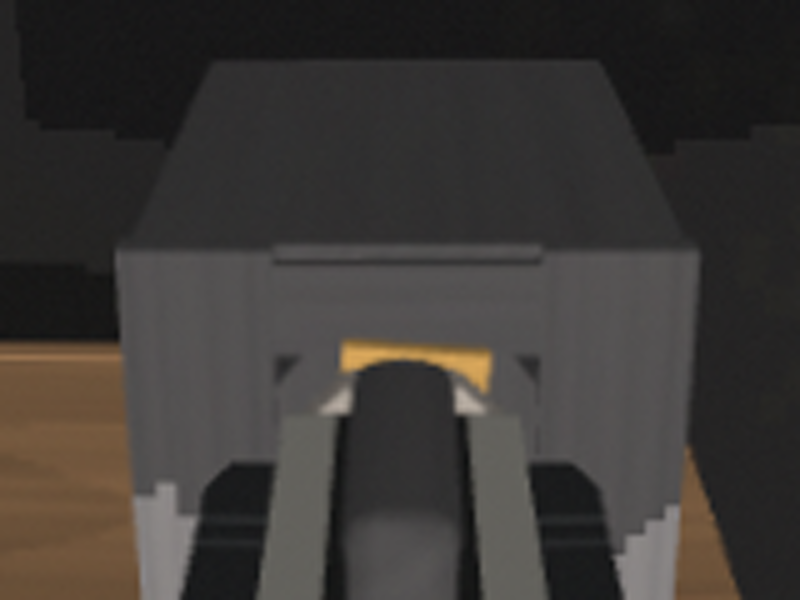

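```bash
python3 - <<'E'
from h import *
P=np.array([424.4,-307.2,93.2])
bot.movel(P+[0,0,20],max_speed=40); s=bot.get_state(); print(s['contact_force'].round(1),s['opening'])
bot.movel(P+[0,0,85],max_speed=120)
bot.move_ptp([546.4,147.1,170],down(np.pi-.372)); bot.movel([546.4,147.1,70],max_speed=120); s=bot.get_state(); print(s['tcp_pos'],s['opening'],s['t'])
snap('wrist','m1'); crop('m1',(281,240),160,120,5,'m1c')
snap('side','m1d'); crop('m1d',(280,240),110,90,6,'m1dc')
E
```

```text
[-0.6  0.9 -0.9] 0.10909051045290377
[547.06179841 147.0649471   70.66519919] 0.10861613351693873 128.9083
```

View pics/m1c.png

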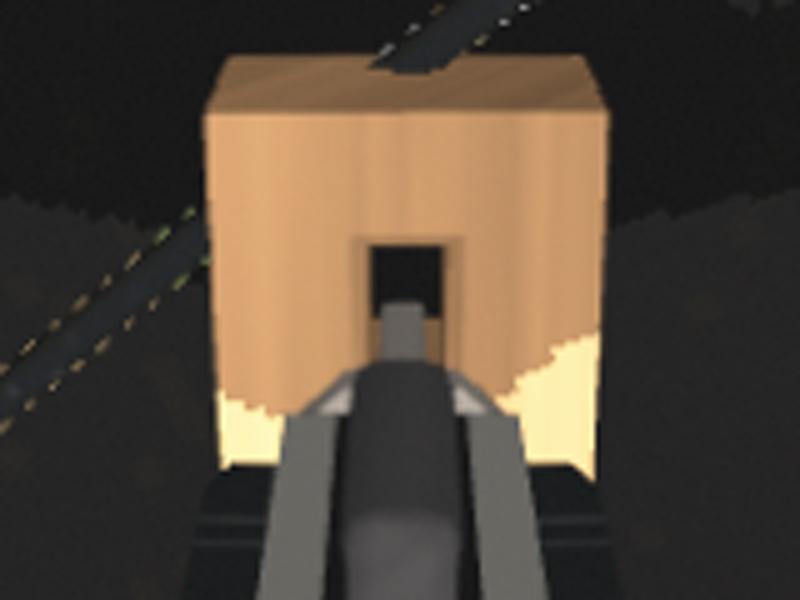

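View pics/m1dc.png

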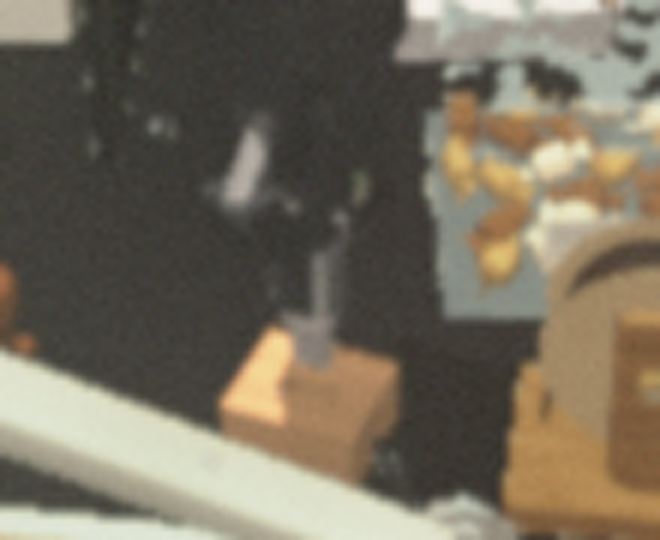

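```bash
python3 - <<'E'
from h import *
r=bot.movel([546.2,147.1,36],max_speed=30,threshold=6); s=bot.get_state(); print(r,s['tcp_pos'],s['contact_force'].round(1),s['wrist_torque'].round(2),s['t'])
E
```

```text
False [546.40977082 147.13951311  36.21181433] [-0.1  0.3 -0.7] [ 0.03  0.03 -0.03] 130.2917
```

```bash
python3 - <<'E'
from h import *
r=bot.movel([546.2,147.1,33],max_speed=15,threshold=5); s=bot.get_state(); print(r,s['tcp_pos'],s['contact_force'].round(1),s['t'])
bot.grip(.3); bot.dwell(.2); bot.movel([546.2,147.1,150],max_speed=120)
bot.move_ptp([470,190,220],down(0)); snap('wrist','n2'); bot.move_ptp([470,110,220],down(0)); snap('wrist','n1')
bot.move_ptp([400,-160,260],down(0)); snap('wrist','n3'); snap('side','n3d'); s=bot.get_state(); print(s['contact_force'].round(1),s['t'])
crop('n1',(246,115),80,80,5,'n1c');crop('n2',(324,115),80,80,5,'n2c'); cv2.imwrite('pics/n12c.png',np.hstack([cv2.imread('pics/n1c.png'),cv2.imread('pics/n2c.png')]))
E
```

```text
True [546.57378243 147.19301818  35.70010931] [-1.3 -0.3  5.8] 130.5
[ 1.3 -0.1 -0.4] 140.2417
```

View pics/n12c.png

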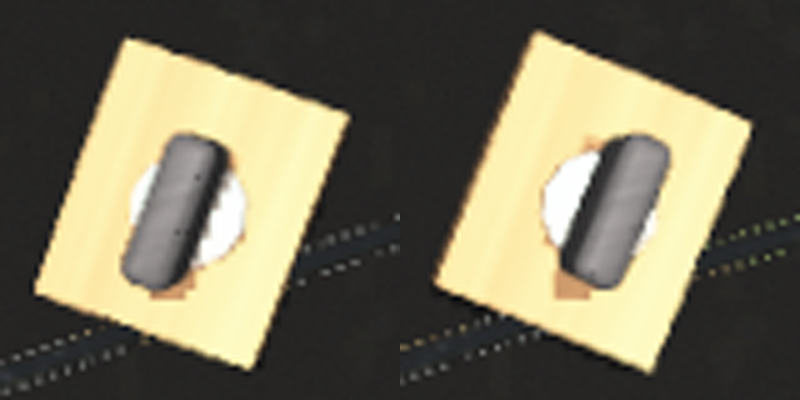

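View pics/n3.png

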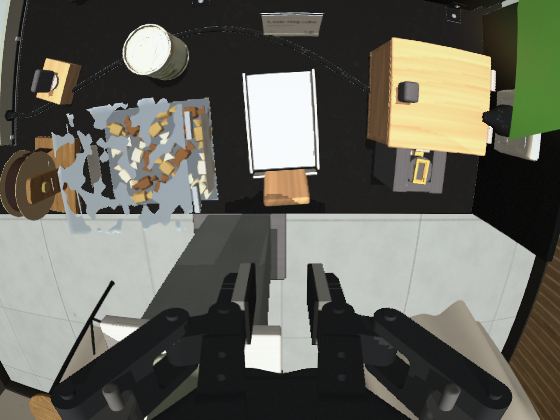

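View pics/n3d.png

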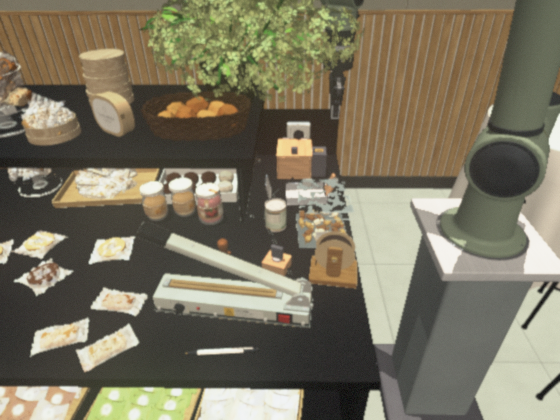

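```bash
python3 - <<'E'
from h import *
B=[]
for t,c in (('n1',(246,117)),('n2',(324,117))):
    m,im=load(t); hsv=cv2.cvtColor(im,cv2.COLOR_BGR2HSV).astype(int)
    roi2=np.zeros(im.shape[:2],bool); roi2[c[1]-20:c[1]+20,c[0]-20:c[0]+20]=1
    g=(roi2&(hsv[...,2]>80)&(hsv[...,2]<200)&(hsv[...,1]<40)).astype(np.uint8)
    n,l,st,ce=cv2.connectedComponentsWithStats(g); i=1+np.argmax(st[1:,4]); r=cv2.minAreaRect(np.argwhere(l==i)[:,::-1].astype(np.float32)); B.append(ray(m,r[0],1))
print('bow top',tri(B))
print(crop('n3',(415,120),110,160,4,'n3c'))
E
```

```text
bow top (array([545.33081613, 146.47033385,  64.19176152]), [0.11335873426291589, 0.11335873426263852])
(360, 40)
```

View pics/n3c.png

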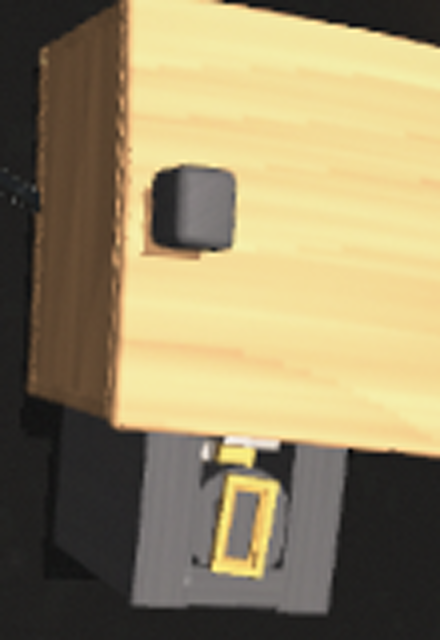

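```bash
python3 - <<'E'
from h import *
m,_=load('n3'); f=lambda u,v:onz(m,(360+u/4,40+v/4),86,1)
a=(f(228,475)+f(277,482))/2; b=(f(212,572)+f(264,578))/2; d=a-b; print('slot yaw',np.arctan2(d[1],d[0]), 'lock', BY-np.arctan2(d[1],d[0]))
s=bot.get_state(); print(s['t'],s['contact_force']); bot.sign_off()
E
```

```text
slot yaw -0.06176377646608305 lock 0.044763776466083045
140.2417 [ 1.31858299 -0.1185402  -0.41278683]
the job is handed in; nothing more can be done
```

I finished the whole sequence and handed the job in at about 140 s of the 210 s allowed; no verdict was reported.

**What I did**
- I fetched the key, seated it in the lock and turned it a quarter turn, then pinched the lid open to about 1.48 rad.
- I collected the three stray pieces onto the tray, making six aboard. One stray had been knocked aside to the table edge, so I measured it again before picking it up. The third stray was stacked on top of pieces already in the tray.
- I poured all six into the bin, set the tray back where it started, closed and relocked the lid, and stood the key in its stand.

**Last checks**
- **Pieces:** the tray was empty after the pour and I saw no cake left on the table. I did not measure how high the pieces lie in the bin, but the lid closed over them.
- **Lid:** it is closed. A touch on its block top read 107.9 mm, against 108 mm expected.
- **Lock:** it measured about 0.05 rad in the final picture, so it is turned back.
- **Key:** it stands in its slot about 1.5 mm from where it started. The bow top measured 64.2 mm, against 65.5 mm at the start and 67 mm expected from the given sizes. My camera heights ran 1 to 2.5 mm low throughout, so I take it as fully seated.
- **Tray:** in the last pictures it lies flat, and the arm is clear of everything.
- **Tin, stamp and sign:** the tin and sign look unmoved in the last wrist picture. The stamp was checked only in the wide side view.

**Disagreement:** in the pictures a plug and cord run through the bin and the opened lid, but I felt no contact there at any point.

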